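Restock the tin dispenser lane

TASK

Sort the tins standing about on the table: orange tins go upright into the orange tote and green ones upright into the green tote, while all the blue tins are stood in one straight row, broad sides facing each other, on the yellow loading strip in front of the dispenser's mouth. Once the whole blue row stands there, push it as one block, straight and without buckling, through the mouth until the last tin is completely inside the lane, then swing the red keeper bar closed across the mouth. Leave the other things on the table alone.

Things in the scene. Friction and masses are not known exactly. Their poses are not given: they have to be found in the camera images.
- lane: Grey dispenser lane, fixed. Origin: centre of its mouth at table level; y points into the lane, x across it, z up. Walls 6 mm thick, 45 mm high, 76 mm apart inside, from y = 0 (mouth) to an end stop at y = 194 mm. Tins slide in on the bare table top: no floor, no step.
- lane_roof (a point): Middle of the lane's roof, 87 mm up at lane y = 130 mm: two steel rods along the lane at x = +-20 mm with cross bars and posts (undersides 84 mm, tops 90 mm above the table) from y = 60 mm to 200 mm, so that tins can only enter through the mouth.
- strip (a point): Centre, at table level, of the loading strip: a yellow strip with black edges painted flat on the table in front of the mouth, 84 mm wide, centred on lane x = 0, from lane y = -1 mm to -226 mm.
- keeper (a joint): Red keeper bar on an upright pin (16 mm across, 44 mm high) at lane x = -53, y = -10 mm. 0 = closed: straight across the mouth, pointing to lane +x. Grows in rad as it opens, the free end swinging through lane -y round to lane -x (stop at 3.05). Starts open. Bar 8 mm wide, 31 to 41 mm above the table; turns with slight friction, stays where left.
- keeper_grip (a point): Point on the black upright peg at the keeper's free end, 68 mm from its pin; peg 12 mm in diameter, rising from the bar's top (41 mm) to 86 mm above the table; this point is at 73 mm.
- tote_orange: orange open tote fixed to the table, 140 x 140 mm outside (150 mm over its rim), 49 mm high, walls 5 mm (130 x 130 mm inside), floor 5 mm thick. Origin: centre of its underside; x and y along its sides. It takes two tins side by side.
- tote_green: green open tote fixed to the table, 140 x 140 mm outside (150 mm over its rim), 49 mm high, walls 5 mm (130 x 130 mm inside), floor 5 mm thick. Origin: centre of its underside; x and y along its sides. It takes two tins side by side.
- blue1: blue oblong metal tin standing upright, rigid: body 60 (its x) x 40 (its y) x 64 mm high, plus a round blue cap 22 mm across and 8 mm high on the middle of the top (72 mm over all); about 0.2 to 0.4 kg, weight low down (centre of mass about 21 mm up). Origin: centre of the underside; z up. May be absent (then None).
- blue2: blue oblong metal tin standing upright, rigid: body 60 (its x) x 40 (its y) x 64 mm high, plus a round blue cap 22 mm across and 8 mm high on the middle of the top (72 mm over all); about 0.2 to 0.4 kg, weight low down (centre of mass about 21 mm up). Origin: centre of the underside; z up. May be absent (then None).
- blue3: blue oblong metal tin standing upright, rigid: body 60 (its x) x 40 (its y) x 64 mm high, plus a round blue cap 22 mm across and 8 mm high on the middle of the top (72 mm over all); about 0.2 to 0.4 kg, weight low down (centre of mass about 21 mm up). Origin: centre of the underside; z up. May be absent (then None).
- blue4: blue oblong metal tin standing upright, rigid: body 60 (its x) x 40 (its y) x 64 mm high, plus a round blue cap 22 mm across and 8 mm high on the middle of the top (72 mm over all); about 0.2 to 0.4 kg, weight low down (centre of mass about 21 mm up). Origin: centre of the underside; z up. May be absent (then None).
- orange1: orange oblong metal tin standing upright, rigid: body 60 (its x) x 40 (its y) x 64 mm high, plus a round orange cap 22 mm across and 8 mm high on the middle of the top (72 mm over all); about 0.2 to 0.4 kg, weight low down (centre of mass about 21 mm up). Origin: centre of the underside; z up. May be absent (then None).
- orange2: orange oblong metal tin standing upright, rigid: body 60 (its x) x 40 (its y) x 64 mm high, plus a round orange cap 22 mm across and 8 mm high on the middle of the top (72 mm over all); about 0.2 to 0.4 kg, weight low down (centre of mass about 21 mm up). Origin: centre of the underside; z up. May be absent (then None).
- green1: green oblong metal tin standing upright, rigid: body 60 (its x) x 40 (its y) x 64 mm high, plus a round green cap 22 mm across and 8 mm high on the middle of the top (72 mm over all); about 0.2 to 0.4 kg, weight low down (centre of mass about 21 mm up). Origin: centre of the underside; z up. May be absent (then None).
- green2: green oblong metal tin standing upright, rigid: body 60 (its x) x 40 (its y) x 64 mm high, plus a round green cap 22 mm across and 8 mm high on the middle of the top (72 mm over all); about 0.2 to 0.4 kg, weight low down (centre of mass about 21 mm up). Origin: centre of the underside; z up. May be absent (then None).
- tape: Bystander, leave alone: black roll of tape lying flat, 60 mm across, 20 mm high.
- bearing: Bystander, leave alone: steel bearing ring lying flat, 64 mm across, 18 mm high.
- wrench: Bystander, leave alone: steel wrench lying on the table beyond the lane.
- jar: Bystander, leave alone: small jar, 64 mm across, 85 mm high.
- screwdriver: Bystander, leave alone: screwdriver lying on the table beyond the lane.
Not all that is in view belongs to the job. What is shaped like the blue4 but pink or purple is not meant.

How it is judged:
By the outcome, as a careful person would: the job done as asked, in the order asked, and still so for the second after the job is handed in, with the robot touching nothing.
Of blue1, blue2, blue3, blue4 only 3 to 4 are there at a start; the rules pass over those that are not, and their reading is None.
Of orange1, orange2 only 1 to 2 are there at a start; the rules pass over those that are not, and their reading is None.
Of green1, green2 only 1 to 2 are there at a start; the rules pass over those that are not, and their reading is None.
At some moment in a run one of blue1, blue2, blue3, blue4 may be knocked a few centimetres aside while the robot is not near it.
It also fails if it takes over 210 s, if anything falls off the work surface, if the arm or the gripper's body presses on something with over 40 N, if the wrist force passes 120 N, or if a joint passes its speed limit or range.

ROBOT

A 6-joint arm with a two-finger parallel gripper is mounted at the origin on the work surface. World frame = base frame: x ahead of the robot, y to its left, z up, the work surface at z = 0. Lengths are in m, angles in rad, forces in N, time in s.
With the tool pointing down it reaches from about 0.275 to 0.85 m from the base axis. Payload 5.2 kg.
Tool frame: the origin (TCP) lies between the finger pads; the fingertips stand 11 mm ahead of it and the grasp point (between the pads) lies 8 mm behind it (ctrl.tips_ahead is the distance from the TCP to the fingertips, in m); z points along the fingers, y is the direction in which the jaws open and shut (so a half turn about z gives the same grasp; the last joint's range is limited). The gripper opens to 85 mm and grips with 20 to 120 N. Pads are 22 mm wide; open, the fingers measure 114 mm over their backs; the gripper's body (76 mm by 85 mm) begins 54 mm behind the grasp point. The pads swing forward as they close: fully open they stand 13 mm farther back than shut.
Start: joints at [0.93, 0.259, 1.535, -0, 1.348, -0.203], TCP at [0.233, 0.498, 0.242] pointing down, gripper open.
Joint ranges: [-3.14, 3.14], [-0.91, 2.08], [0.19, 2.58], [-1.22, 4.36], [0.22, 2.71], [-3.12, 3.12]. Speed limits (rad/s): [2.57, 2.57, 3.14, 3.14, 3.14, 3.14].

INTERFACE

Orientations are given as a unit quaternion [w, x, y, z].
In Python, from plant import observe, optics, hand_in, ctrl gives the robot as it stands. The module is installed in compiled form; this text tells all that it offers.
- The arm moves only by the tool move_arm, never from a script. Its argument "series" is a list of rows, each a list of 5 numbers: the shift along the world's x, y, z in m, then the turn about the world's z in degrees, then the opening, from 0 (shut) to 1 (fully open). A call has 1 to 10 rows; each row shifts and turns the commanded pose from where the row before left it; what a row does not reach is not made up. A row lasts 1/10 s, in which the tool goes at most 50 mm and 8.59 degrees, less where a joint would pass 70% of its speed; a pose out of reach is approached as far as the arm can. A call with a gripper value outside its range is refused whole. The fingers move at their own pace and stop on an object; "squeeze" is the grip in N (left out, the last holds). Time passes only in rows, so rows that do not move let the fingers close. It gives the time, the measured TCP pose, the force and the opening at its end, in the units of the state.
- observe(): the state, without advancing time (a new reading comes with each control period).
- optics.capture(name): name is "side" or "top" or "wrist"; returns the picture (420x560x3 uint8, red, green, blue); there is no depth.
- optics.get_calibration(name): a dict with "fx", "fy", "cx", "cy" (pixels), "view" (4x4, takes a point from world to camera coordinates). Camera axes: x right, y down, z forward; pixel columns grow to the right and rows downward; lengths in m; the calibration is good to about 2 mm. A picture is of the moment at which its call begins: read the wrist's pose just before it. get_calibration takes no time and is no camera call; for the wrist camera it gives the pose at the moment of the call.
- hand_in(): hands the job in, once; it reports no verdict.
The state is a dict: "time": time; "joint_positions": joint angles; "dq": joint speeds; "joint_efforts": joint torques, N m; "position": TCP position; "tool_rot": TCP orientation; "wrist_force": force on the tool from outside, world axes, zero at the start; "moment": the same for the moment, N m; "finger_gap": finger opening in m.
Only numpy, scipy, OpenCV 4.12 (cv2) and the standard library are available. Lean on these libraries where they do the work, as an engineer would, in place of code of your own. Each camera call takes 0.05 s, during which the arm holds its last target.

## Working session

There is one attempt and no reset: what is moved stays moved. The work goes in short steps, Python scripts to look and compute and a tool call to move; the robot and the scene stay as the last step left them, time stands still between calls to the robot, and variables do not carry over. Pictures are saved under pics/ and viewed, and the job is handed in when it is done.

Besides the shell and the picture viewer there is one more tool, called by a JSON object that holds its "op" and its "data". move_arm: Moves the arm, as the interface text tells. Its arguments: {"type":"object","properties":{"series":{"type":"array"},"squeeze":{"type":"number"}},"required":["series"]}

```bash
mkdir -p pics; ls; python3 - <<'E'
from plant import observe, optics, ctrl
import cv2, numpy as np
s=observe(); print({k:np.round(v,3) for k,v in s.items()}); print(ctrl.tips_ahead)
for n in ("side","top","wrist"):
    c=optics.get_calibration(n); print(n,c['fx'],c['fy'],c['cx'],c['cy'],np.round(c['view'],4).tolist())
    im=optics.capture(n); cv2.imwrite(f'pics/{n}0.png',im[:,:,::-1])
E
```

```text
pics
{'time': np.float64(0.0), 'joint_positions': array([ 0.93 ,  0.259,  1.536, -0.   ,  1.348, -0.203]), 'dq': array([-0.   , -0.   , -0.002, -0.001,  0.001, -0.001]), 'joint_efforts': array([-0.0000e+00, -4.4603e+01, -2.9058e+01, -0.0000e+00,  1.2000e-02,
       -0.0000e+00]), 'position': array([0.233, 0.498, 0.241]), 'tool_rot': array([-0.   ,  0.217,  0.976, -0.001]), 'wrist_force': array([0.064, 0.226, 0.354]), 'moment': array([-0.007,  0.045,  0.038]), 'finger_gap': np.float64(0.085)}
0.011
side 436.6111202935536 436.6111202935536 277.08520868163004 207.74234324597833 [[0.9789, -0.2045, 0.0039, -0.5499], [-0.1167, -0.5739, -0.8106, 0.131], [0.168, 0.793, -0.5856, 0.9691], [0.0, 0.0, 0.0, 1.0]]
top 429.1281270567375 429.1281270567375 277.93023432103547 210.70679411050102 [[-0.0281, -0.9995, -0.0112, 0.0196], [-0.9982, 0.0287, -0.0532, 0.5367], [0.0535, 0.0097, -0.9985, 1.1243], [0.0, 0.0, 0.0, 1.0]]
wrist 303.3470819166974 303.3470819166974 280.5498349501586 207.98400745750087 [[0.4249, 0.9052, -0.0011, -0.5488], [0.8572, -0.4019, 0.3221, -0.0413], [0.2911, -0.1378, -0.9467, 0.3805], [0.0, 0.0, 0.0, 1.0]]
```

View pics/top0.png

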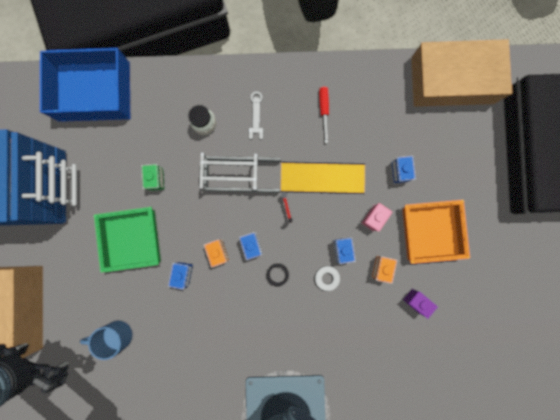

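View pics/side0.png

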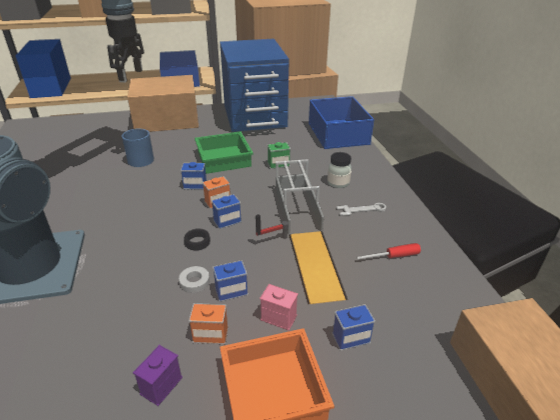

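View pics/wrist0.png

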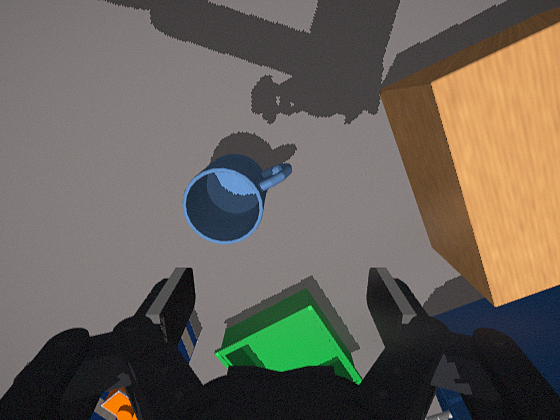

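```bash
cat > h.py <<'E'
import numpy as np, cv2
from plant import observe, optics, ctrl
def cal(n):
    c=optics.get_calibration(n); K=np.array([[c['fx'],0,c['cx']],[0,c['fy'],c['cy']],[0,0,1.]]); return K,np.array(c['view'])
def ray(C,uv):
    K,V=C; d=np.linalg.solve(K,[uv[0],uv[1],1.]); R=V[:3,:3]; o=-R.T@V[:3,3]; return o,R.T@d
def plane(C,uv,z):
    o,d=ray(C,uv); return o+d*(z-o[2])/d[2]
def proj(C,p):
    K,V=C; q=K@(V[:3,:3]@np.asarray(p,float)+V[:3,3]); return q[:2]/q[2]
def tri(C1,u1,C2,u2):
    o1,d1=ray(C1,u1);o2,d2=ray(C2,u2)
    A=np.array([d1,-d2]).T; t=np.linalg.lstsq(A,o2-o1,rcond=None)[0]
    a=o1+t[0]*d1;b=o2+t[1]*d2; return (a+b)/2,np.linalg.norm(a-b)
H={'blue':(105,125,110,50),'orange':(4,14,150,80),'green':(50,75,120,60),'yellow':(17,30,150,100),'red':(0,3,150,60)}
def mask(im,col):
    h=cv2.cvtColor(im,cv2.COLOR_RGB2HSV); a,b,s,v=H[col]
    return cv2.inRange(h,(a,s,v),(b,255,255))
def blobs(im,col,amin=60):
    m=mask(im,col); n,l,st,ce=cv2.connectedComponentsWithStats(m)
    return [(ce[i],st[i],(l==i).astype(np.uint8)) for i in range(1,n) if st[i][4]>=amin]
E
python3 - <<'E'
from h import *
for n in ('top','side'):
    im=cv2.imread(f'pics/{n}0.png')[:,:,::-1].copy()
    for c in H:
        for ce,st,m in blobs(im,c): print(n,c,np.round(ce,1),st)
im=cv2.imread('pics/top0.png')
cv2.imwrite('pics/topz1.png',cv2.resize(im[130:320,130:330],None,fx=4,fy=4,interpolation=cv2.INTER_CUBIC)[:600])
cv2.imwrite('pics/topz2.png',cv2.resize(im[140:330,270:470],None,fx=4,fy=4,interpolation=cv2.INTER_CUBIC)[:600])
E
```

```text
top blue [84.4 83.8] [  40   47   90   74 6308]
top blue [ 23.9 182. ] [   0  130   66   95 3815]
top blue [405.5 168.2] [397 157  17  24 323]
top blue [ 44.9 179.9] [ 43 165   5  30 142]
top blue [ 57.  181.8] [ 56 168   3  29  82]
top blue [250.  245.7] [241 234  19  25 318]
top blue [344.9 250.2] [337 239  17  24 327]
top blue [178.3 275.5] [170 264  18  24 342]
top blue [120.9 332.6] [107 322  23  25 133]
top blue [ 97.2 343.3] [ 88 330  18  26 140]
top orange [452.9 226.4] [410 204  55  52 597]
top orange [406.2 234. ] [403 208   8  52 117]
top green [149.7 176. ] [143 166  14  21 269]
top green [126.9 239.4] [  95  208   65   64 3406]
top yellow [322.4 177.5] [ 281  163   83   30 2317]
top red [323.7 100.5] [319  87  10  28 222]
side blue [43.3 68. ] [  16   40   54   58 2387]
side blue [256.4  78.7] [ 221   40   67   91 3795]
side blue [180.6  71.4] [160  65  39  21 388]
side blue [340.7 123.6] [ 309   97   65   52 2207]
side blue [192.6 165.9] [182 162  22   8 150]
side blue [194.1 174.3] [182 170  24  11 128]
side blue [225.2 201.1] [213 195  26  13 195]
side blue [226. 215.] [213 205  27  22 246]
side blue [229.2 269.7] [214 261  31  18 358]
side blue [231.4 281.3] [218 276  28  12 161]
side blue [232.2 294.6] [219 290  28  10 103]
side blue [354.4 316. ] [337 306  36  21 486]
side blue [357.7 329.4] [343 324  30  12 158]
side blue [354.4 343. ] [341 338  29  11 103]
side orange [215.5 182.2] [204 177  24  11 152]
side orange [218.  190.9] [209 186  20  15 100]
side orange [207.4 312.5] [191 305  34  16 471]
side orange [209.3 331.5] [191 323  36  20 333]
side orange [275.1 379. ] [ 221  329  113   91 7884]
side green [221.9 150.1] [196 132  56  28 513]
side green [278.2 146.2] [270 143  19   7  70]
side yellow [316.7 268.2] [ 292  232   53   71 2242]
side red [404.4 249.8] [389 244  31  13 286]
```

View pics/topz1.png

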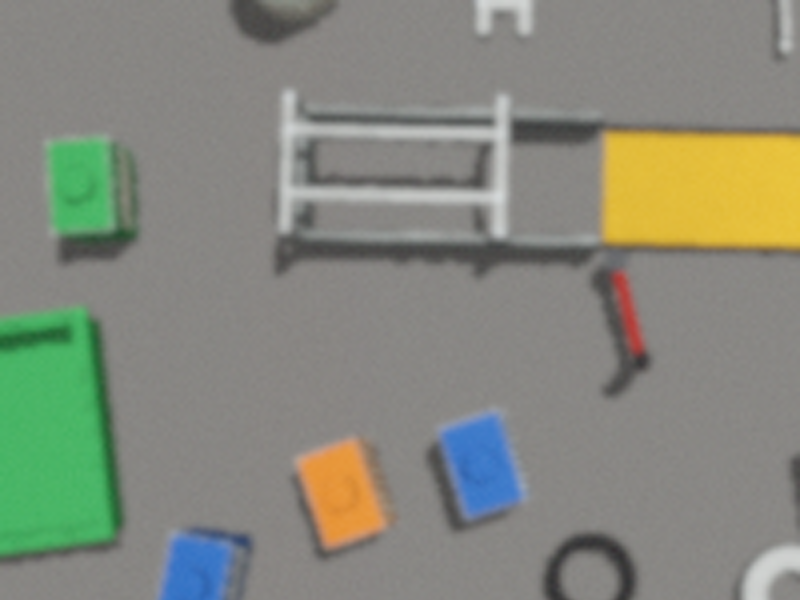

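View pics/topz2.png

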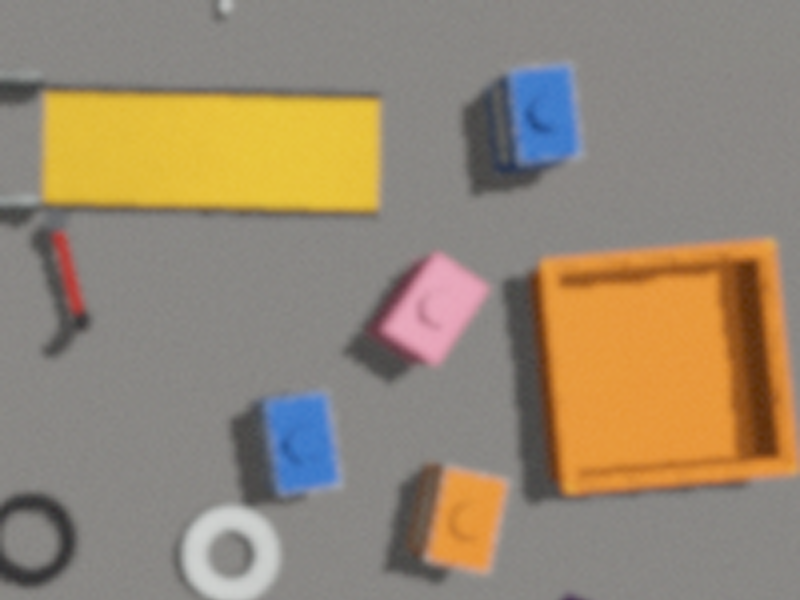

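```bash
cat >> h.py <<'E'
HT={'blue':((105,125),(150,256),(120,256)),'orange':((8,20),(150,256),(200,256)),'green':((50,75),(120,256),(150,256))}
def tops(im,col,C,z=0.064,vmin=None):
    """tin top faces from the top view: list of (center uv, world xy, long-axis angle deg, sizes)"""
    h=cv2.cvtColor(im,cv2.COLOR_RGB2HSV); (a,b),(s0,s1),(v0,v1)=HT[col]
    m=cv2.inRange(h,(a,s0,vmin or v0),(b,255,255)); out=[]
    cs,_=cv2.findContours(m,cv2.RETR_EXTERNAL,cv2.CHAIN_APPROX_NONE)
    for c in cs:
        A=cv2.contourArea(c)
        if not 150<A<520: continue
        P=np.array([plane(C,p,z)[:2] for p in c[:,0,:].astype(float)])
        (cx,cy),(w,hh),an=cv2.minAreaRect((P*1000).astype(np.float32))
        if w<hh: w,hh,an=hh,w,an+90
        mu=cv2.moments(c); out.append((np.array([mu['m10'],mu['m01']])/mu['m00'],np.array([cx,cy])/1000,(an+90)%180-90,(w,hh)))
    return out
def jaw(s=None):
    q=(s or observe())['tool_rot']; from scipy.spatial.transform import Rotation as R
    y=R.from_quat([q[1],q[2],q[3],q[0]]).as_matrix()[:,1]; return np.degrees(np.arctan2(y[1],y[0]))
E
python3 - <<'E'
from h import *
im=cv2.imread('pics/top0.png')[:,:,::-1].copy(); C=cal('top'); S=cal('side')
sd={'blue':[(194,165),(226,200),(231,269),(354,316)],'orange':[(215,182),(207,312)],'green':[(278,146)]}
for c in HT:
    for uv,xy,an,sz in tops(im,c,C):
        best=min(sd[c],key=lambda u:np.linalg.norm(np.array(u)-proj(S,[*xy,.066])))
        p,e=tri(C,uv,S,best)
        print(c,uv.round(1),xy.round(4),round(an,1),np.round(sz,1),'tri',p.round(3),round(e,4), 'r',np.hypot(*xy).round(3))
# strip
(ce,st,m),=[b for b in blobs(im,'yellow') if b[1][4]>1000]
c,_=cv2.findContours(m,cv2.RETR_EXTERNAL,cv2.CHAIN_APPROX_NONE)
P=np.array([plane(C,p,0)[:2] for p in c[0][:,0,:].astype(float)])*1000
print('strip',cv2.minAreaRect(P.astype(np.float32)))
print(cv2.boxPoints(cv2.minAreaRect(P.astype(np.float32))))
# totes
for col,box in (('orange',(400,195,475,270)),('green',(90,200,165,280))):
    h=cv2.cvtColor(im,cv2.COLOR_RGB2HSV);(a,b),_,_=HT[col]
    m=cv2.inRange(h,(a-6,100,70),(b,255,255)); mm=np.zeros_like(m); x0,y0,x1,y1=box; mm[y0:y1,x0:x1]=m[y0:y1,x0:x1]
    cs,_=cv2.findContours(mm,cv2.RETR_EXTERNAL,cv2.CHAIN_APPROX_NONE); k=max(cs,key=cv2.contourArea)
    P=np.array([plane(C,p,.049)[:2] for p in k[:,0,:].astype(float)])*1000
    print(col,'tote',cv2.minAreaRect(P.astype(np.float32)))
h=cv2.cvtColor(im,cv2.COLOR_RGB2HSV)
m=cv2.inRange(h[190:235,275:300],(0,120,60),(6,255,255))|cv2.inRange(h[190:235,275:300],(170,120,60),(180,255,255))
ys,xs=np.nonzero(m); print('keeper',[ (x+275,y+190) for x,y in ((xs[ys==ys.min()].mean(),ys.min()),(xs[ys==ys.max()].mean(),ys.max()))])
for u in ((283.5,197),(285,199),(290,221)): print(plane(C,u,.044 if u[1]<200 else .086))
E
```

```text
blue [177.9 275.7] [0.3774 0.2605] -12.3 [52.6 32.8] tri [0.38  0.26  0.068] 0.0048 r 0.459
blue [345.1 250.2] [ 0.4296 -0.1622] 6.0 [51.9 31.7] tri [ 0.431 -0.163  0.063] 0.0033 r 0.459
blue [250.  245.7] [0.4476 0.0767] 15.4 [52.  32.2] tri [0.449 0.077 0.066] 0.0022 r 0.454
blue [405.6 168. ] [ 0.6335 -0.3238] 3.8 [51.9 31.7] tri [ 0.634 -0.325  0.061] 0.0003 r 0.711
blue [ 14.4 176.9] [0.6437 0.6798] 0.3 [222.6  18. ] tri [ 0.526  0.792 -0.188] 0.3063 r 0.936
orange [386.1 269.7] [ 0.3784 -0.2635] -14.5 [53.9 34. ] tri [ 0.378 -0.264  0.062] 0.0006 r 0.461
orange [215. 253.] [0.4323 0.1661] 17.4 [53.6 35.1] tri [0.432 0.166 0.065] 0.0006 r 0.463
green [149.7 176. ] [0.6327 0.3297] -0.7 [51.9 33.4] tri [0.633 0.329 0.064] 0.0005 r 0.713
strip ((624.045654296875, -116.98570251464844), (221.0601043701172, 76.51449584960938), 86.96991729736328)
[[ 579.99927   -225.33893  ]
 [ 656.40674   -229.38351  ]
 [ 668.09204     -8.632477 ]
 [ 591.6846      -4.5878906]]
orange tote ((470.658447265625, -396.7779846191406), (153.2197265625, 159.8466796875), 3.3810431957244873)
green tote ((472.6339111328125, 394.8760681152344), (150.37159729003906, 155.1805419921875), 6.298152446746826)
keeper [(np.float64(284.0), np.int64(198)), (np.float64(289.0), np.int64(218))]
[ 0.57056751 -0.01134011  0.044     ]
[ 0.56526504 -0.0150702   0.044     ]
[ 0.50677291 -0.0255674   0.086     ]
```

{"op": "move_arm", "data": {"series": [[0.018,-0.036,0.012,-8.5,1],[0.018,-0.036,0.012,-8.5,1],[0.018,-0.036,0.012,-8.5,1],[0.018,-0.036,0.012,-8.5,1],[0.018,-0.036,0.012,-8.5,1],[0.018,-0.036,0.012,-8.5,1],[0.018,-0.036,0.012,-8.5,1],[0.018,-0.036,0.012,-8.5,1],[0.018,-0.036,0.012,0,1],[0.018,-0.036,0.012,0,1]]}}

```text
time: 1.15
position: [0.4134, 0.1366, 0.3627]
tool_rot: [-0.0, 0.726, 0.688, 0.0]
wrist_force: [0.7, 0.3, 0.2]
finger_gap: 0.0855
```

{"op": "move_arm", "data": {"series": [[0.018,-0.04,0,0,1],[0.018,-0.04,0,0,1],[0.018,-0.04,0,0,1],[0.018,-0.04,0,0,1],[0,0,0,0,1],[0,0,0,0,1]]}}

```text
time: 1.75
position: [0.4851, -0.0226, 0.3616]
tool_rot: [-0.001, 0.727, 0.687, -0.0]
wrist_force: [1.0, 0.7, -0.4]
finger_gap: 0.0855
```

```bash
python3 - <<'E'
from h import *
s=observe(); print(s['time'],s['position'],jaw(s),s['joint_positions'])
C=cal('wrist'); K,V=C; print('cam',-V[:3,:3].T@V[:3,3])
im=optics.capture('wrist'); np.save('w1.npy',V); cv2.imwrite('pics/w1.png',im[:,:,::-1])
E
```

```text
1.75 [ 0.48506987 -0.02257529  0.36158502] -3.2240783902004 [-2.76983808e-01  8.63875640e-02  1.45891259e+00  3.79756945e-04
  1.59818589e+00 -2.20702291e-01]
cam [0.49003071 0.05971775 0.49295397]
```

View pics/w1.png

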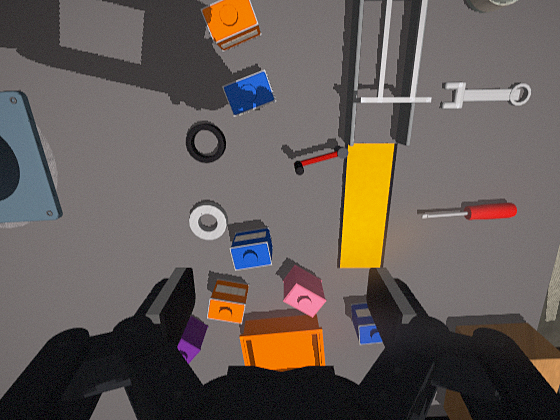

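```bash
python3 - <<'E'
from h import *
im=cv2.imread('pics/w1.png')[:,:,::-1].copy(); K,_=cal('wrist'); C=(K,np.load('w1.npy'))
(ce,st,m),=[b for b in blobs(im,'yellow') if b[1][4]>3000]
c,_=cv2.findContours(m,cv2.RETR_EXTERNAL,cv2.CHAIN_APPROX_NONE)
P=np.array([plane(C,p,0)[:2] for p in c[0][:,0,:].astype(float)])*1000
r=cv2.minAreaRect(P.astype(np.float32)); print('strip wrist',r); print(cv2.boxPoints(r))
# long edges line fit
ctr=np.array(r[0]); a=np.radians(86.9); ey=np.array([np.cos(a),np.sin(a)]); ex=np.array([ey[1],-ey[0]])
for CC,PP,nm in ((C,P,'wrist'),):
    q=(PP-ctr)@np.array([ex,ey]).T
    for s in (1,-1):
        k=(s*q[:,0]>30)&(abs(q[:,1])<95); l=cv2.fitLine(PP[k].astype(np.float32),cv2.DIST_L2,0,.01,.01).ravel(); print(nm,s,np.degrees(np.arctan2(l[1],l[0])),l[2:], q[k,0].mean())
    for s in (1,-1):
        k=(s*q[:,1]>105)&(abs(q[:,0])<28); print('end',s,PP[k].mean(0),q[k,1].mean())
t=cv2.imread('pics/top0.png')[:,:,::-1].copy(); CT=cal('top')
(ce,st,m),=[b for b in blobs(t,'yellow') if b[1][4]>1000]
c,_=cv2.findContours(m,cv2.RETR_EXTERNAL,cv2.CHAIN_APPROX_NONE)
P=np.array([plane(CT,p,0)[:2] for p in c[0][:,0,:].astype(float)])*1000
q=(P-ctr)@np.array([ex,ey]).T
for s in (1,-1):
    k=(s*q[:,0]>25)&(abs(q[:,1])<95); l=cv2.fitLine(P[k].astype(np.float32),cv2.DIST_L2,0,.01,.01).ravel(); print('top',s,np.degrees(np.arctan2(l[1],l[0])),l[2:])
for s in (1,-1):
    k=(s*q[:,1]>100)&(abs(q[:,0])<28); print('end',s,P[k].mean(0))
for c in HT:
    h=[(u.round(1),x.round(4),round(a,1),np.round(z,1)) for u,x,a,z in tops(t,c,CT)]
cv2.imwrite('pics/w1z.png',cv2.resize(im[120:290,270:430],None,fx=3.5,fy=3.5,interpolation=cv2.INTER_CUBIC)[:,:,::-1])
E
```

```text
strip wrist ((624.2345581054688, -118.72294616699219), (226.3634796142578, 74.71430206298828), 86.9015121459961)
[[ 580.8143    -229.71997  ]
 [ 655.4194    -233.75847  ]
 [ 667.65485     -7.7259216]
 [ 593.04974     -3.6874237]]
wrist 1 86.8714 [ 660.684   -117.49289] 36.32958581247272
wrist -1 86.9054 [ 587.93024 -113.35422] -36.54150672126841
end 1 [629.64174302  -5.79356902] 113.05653838225871
end -1 [ 617.89681109 -229.668626  ] -111.12606756361998
top 1 86.85554 [ 660.85974 -120.66304]
top -1 86.78111 [ 587.3054  -116.83838]
end 1 [629.94469103  -8.13785021]
end -1 [ 618.04642704 -226.87169999]
```

View pics/w1z.png

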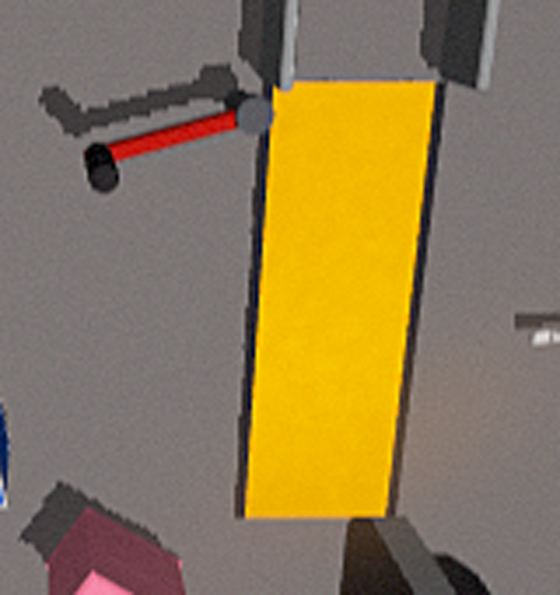

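{"op": "move_arm", "data": {"series": [[-0.0075,0.02,-0.04,8.5,1],[-0.0075,0.02,-0.04,8.5,1],[-0.0075,0.02,-0.04,1.6,1],[-0.0075,0.02,-0.04,0,1],[-0.0075,0.0193,-0.04,0,1],[0,0,-0.04,0,1],[0,0,-0.02,0,1],[0,0,0,0,1]], "squeeze": 40}}

```text
time: 2.6
position: [0.4445, 0.0792, 0.1001]
tool_rot: [-0.003, 0.604, 0.797, -0.002]
wrist_force: [-0.1, -0.1, 0.7]
finger_gap: 0.0855
```

```bash
cat > look.py <<'E'
from h import *
import sys
n=sys.argv[1]
s=observe(); print('t',round(float(s['time']),2),'pos',s['position'].round(4),'jaw',round(jaw(s),2),'gap',round(float(s['finger_gap']),4))
C=cal('top'); im=optics.capture('top'); cv2.imwrite(f'pics/{n}.png',im[:,:,::-1])
for c in HT:
    for u,x,a,z in tops(im,c,C):
        if u[0]>60: print(c,u.round(0),x.round(4),round(a,1),np.round(z,0))
E
python3 look.py t1
```

```text
t 2.6 pos [0.4445 0.0792 0.1001] jaw 15.67 gap 0.0855
blue [177. 276.] [0.3778 0.2622] -12.3 [53. 29.]
blue [345. 250.] [ 0.4298 -0.1624] 6.1 [52. 31.]
blue [406. 168.] [ 0.6335 -0.3239] 3.8 [52. 31.]
orange [386. 270.] [ 0.3784 -0.2637] -15.4 [54. 34.]
green [150. 176.] [0.6327 0.3297] -0.7 [52. 33.]
```

View pics/t1.png

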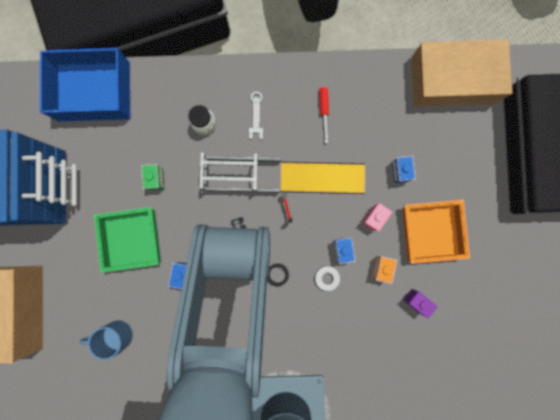

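{"op": "move_arm", "data": {"series": [[0,0,0,0,1],[0,0,0,0,1]]}}

```text
time: 2.85
position: [0.4489, 0.0777, 0.104]
tool_rot: [0.001, 0.605, 0.796, 0.001]
wrist_force: [-0.2, 0.1, -0.1]
finger_gap: 0.0851
```

```bash
python3 - <<'E'
from h import *
s=observe(); print(s['position'],jaw(s))
im=optics.capture('wrist'); cv2.imwrite('pics/w2.png',im[:,:,::-1])
E
```

```text
[0.4488573  0.07767119 0.10401168] 15.54466304946082
```

View pics/w2.png

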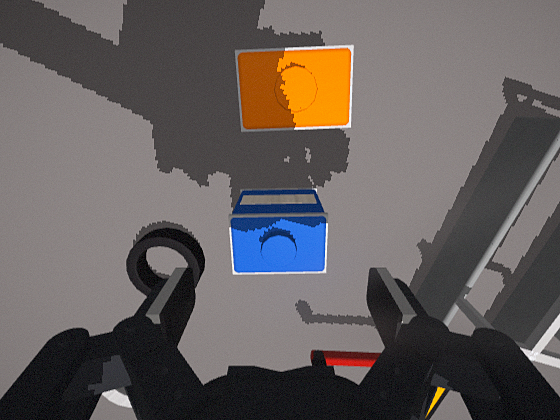

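```bash
python3 - <<'E'
from h import *
C=cal('wrist')
P=np.array([plane(C,u,.064) for u in ((230,213),(327,213),(326,272),(233,275))])[:,:2]*1000
print(P.round(1),P.mean(0),cv2.minAreaRect(P.astype(np.float32)))
T=cal('top'); p,e=tri(C,(279,243.5),T,(250,245.7)); print(p,e)
E
```

```text
[[414.   89.9]
 [470.  105.3]
 [482.1  66.8]
 [425.   48.9]] [447.78075381  77.70527153] ((447.2118225097656, 78.03852844238281), (59.87168502807617, 42.402706146240234), 17.387968063354492)
[0.44785159 0.07716797 0.06169765] 0.00013896750335681688
```

{"op": "move_arm", "data": {"series": [[-0.001,0,-0.025,1,1],[0,0,-0.025,0,1],[0,0,-0.024,0,1],[0,0,0,0,1],[0,0,0,0,0],[0,0,0,0,0],[0,0,0,0,0],[0,0,0,0,0],[0,0,0,0,0]], "squeeze": 40}}

```text
time: 3.8
position: [0.4479, 0.0773, 0.0299]
tool_rot: [0.001, 0.598, 0.801, 0.001]
wrist_force: [0.0, 0.3, 7.0]
finger_gap: 0.0598
```

{"op": "move_arm", "data": {"series": [[0,0,0.03,0,0],[0,0,0.04,0,0],[0,0,0.04,-4.6,0],[0.03,-0.02,0,-5,0],[0.03,-0.02,0,-5,0],[0.03,-0.02,0,-5,0],[0.03,-0.02,0,0,0],[0.03,-0.02,0,0,0],[0.0303,-0.0215,0,0,0],[0,0,0,0,0]]}}

```text
time: 4.8
position: [0.6305, -0.0474, 0.1383]
tool_rot: [0.002, 0.727, 0.687, 0.001]
wrist_force: [-0.8, 0.0, -3.1]
finger_gap: 0.0596
```

{"op": "move_arm", "data": {"series": [[0,0,-0.03,0,0],[0,0,-0.03,0,0],[0,0,-0.03,0,0],[0,0,0,0,0],[0,0,0,0,0]]}}

```text
time: 5.3
position: [0.6264, -0.0437, 0.0485]
tool_rot: [-0.001, 0.726, 0.688, -0.0]
wrist_force: [0.7, -0.5, -2.4]
finger_gap: 0.0597
```

```bash
python3 look.py t2
```

```text
t 5.3 pos [ 0.6264 -0.0437  0.0485] jaw -3.07 gap 0.0597
blue [178. 276.] [0.3776 0.261 ] -12.4 [53. 31.]
blue [345. 250.] [ 0.4297 -0.1624] 6.5 [51. 31.]
blue [406. 168.] [ 0.6333 -0.324 ] 4.5 [52. 31.]
orange [386. 270.] [ 0.3781 -0.2636] -15.4 [54. 34.]
orange [214. 252.] [0.432 0.166] 17.4 [53. 35.]
green [150. 176.] [0.6327 0.3297] -0.7 [52. 33.]
```

{"op": "move_arm", "data": {"series": [[0,0,-0.012,0,0],[0,0,0,0,0],[0,0,0,0,0]]}}

```text
time: 5.65
position: [0.627, -0.044, 0.0367]
tool_rot: [0.0, 0.726, 0.688, 0.0]
wrist_force: [-0.1, -0.3, -2.6]
finger_gap: 0.0596
```

{"op": "move_arm", "data": {"series": [[0.001,0,-0.006,0,0],[0,0,0,0,0],[0,0,0,0,0],[0,0,0,0,1],[0,0,0,0,1],[0,0,0,0,1],[0,0,0,0,1],[0,0,0.04,0,1],[0,0,0.04,0,1],[0,0,0.05,0,1]]}}

```text
time: 6.65
position: [0.6268, -0.0438, 0.1601]
tool_rot: [-0.002, 0.726, 0.688, -0.001]
wrist_force: [0.6, -0.1, -0.1]
finger_gap: 0.0853
```

{"op": "move_arm", "data": {"series": [[-0.0395,-0.0237,0,4.7,1],[-0.0395,-0.0237,0,4.7,1],[-0.0395,-0.0237,0,0,1],[-0.0395,-0.0237,-0.03,0,1],[-0.0395,-0.0236,-0.03,0,1],[0,0,0,0,1],[0,0,0,0,1],[0,0,0,0,1]]}}

```text
time: 7.45
position: [0.4391, -0.1588, 0.1067]
tool_rot: [0.001, 0.667, 0.745, 0.0]
wrist_force: [0.2, 0.0, 0.2]
finger_gap: 0.0855
```

```bash
cat > wl.py <<'E'
from h import *
import sys
# wrist look: tin top faces by colour, cast on z=.064
n,col=sys.argv[1],sys.argv[2]
s=observe(); C=cal('wrist'); im=optics.capture('wrist'); cv2.imwrite(f'pics/{n}.png',im[:,:,::-1])
print('pos',s['position'].round(4),'jaw',round(jaw(s),2))
h=cv2.cvtColor(im,cv2.COLOR_RGB2HSV); (a,b),(s0,_),(v0,_)=HT[col]
m=cv2.inRange(h,(a-3,s0,55),(b,255,255))
cs,_=cv2.findContours(m,cv2.RETR_EXTERNAL,cv2.CHAIN_APPROX_NONE)
for c in cs:
    if cv2.contourArea(c)<800: continue
    P=np.array([plane(C,p,.064)[:2] for p in c[:,0,:].astype(float)])*1000
    print(cv2.boundingRect(c),'rect(mm)',cv2.minAreaRect(P.astype(np.float32)))
E
python3 wl.py w3 blue; python3 look.py t3
```

```text
pos [ 0.4391 -0.1588  0.1067] jaw 6.31
(217, 221, 94, 53) rect(mm) ((429.1972961425781, -163.2161102294922), (57.7006950378418, 36.46621322631836), 6.193061351776123)
(219, 193, 91, 24) rect(mm) ((426.3853759765625, -134.5380096435547), (54.98032760620117, 14.613101959228516), 6.209017753601074)
(510, 49, 50, 66) rect(mm) ((564.9406127929688, -52.421295166015625), (26.66054344177246, 33.03380584716797), 16.96600914001465)
t 7.5 pos [ 0.4394 -0.1586  0.1068] jaw 6.36 gap 0.0856
blue [178. 276.] [0.3776 0.2611] -11.4 [53. 32.]
blue [295. 174.] [ 0.6268 -0.0435] -1.7 [51. 28.]
blue [406. 168.] [ 0.634 -0.324] 5.5 [50. 32.]
orange [215. 253.] [0.4323 0.1661] 17.4 [54. 35.]
green [150. 176.] [0.6327 0.3297] -0.6 [52. 33.]
```

View pics/w3.png

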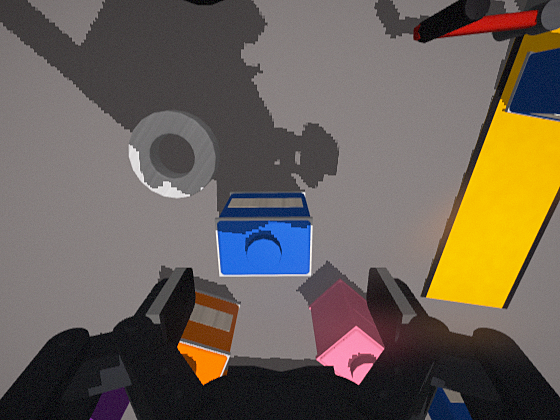

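{"op": "move_arm", "data": {"series": [[-0.0102,-0.0046,0,0,1],[0,0,-0.025,0,1],[0,0,-0.025,0,1],[0,0,-0.0268,0,1],[0,0,0,0,1],[0,0,0,0,0],[0,0,0,0,0],[0,0,0,0,0],[0,0,0,0,0],[0,0,0,0,0]]}}

```text
time: 8.55
position: [0.4284, -0.1634, 0.0303]
tool_rot: [0.001, 0.667, 0.745, 0.0]
wrist_force: [-0.2, 0.2, 7.5]
finger_gap: 0.0599
```

{"op": "move_arm", "data": {"series": [[0,0,0.03,0,0],[0,0,0.04,0,0],[0,0,0.04,0,0],[0.0328,0.0126,0,-4.7,0],[0.0328,0.0126,0,-4.7,0],[0.0328,0.0126,0,0,0],[0.0328,0.0126,0,0,0],[0.0328,0.0126,0,0,0],[0.0328,0.0124,0,0,0],[0,0,0,0,0]]}}

```text
time: 9.55
position: [0.6275, -0.0857, 0.1386]
tool_rot: [0.001, 0.725, 0.689, 0.001]
wrist_force: [0.3, -0.5, -4.0]
finger_gap: 0.0597
```

{"op": "move_arm", "data": {"series": [[0,0,-0.02,0,0],[0,0,-0.02,0,0],[0,0,-0.02,0,0],[0,0,0,0,0],[0,0,0,0,0]]}}

```text
time: 10.05
position: [0.6235, -0.0875, 0.0789]
tool_rot: [-0.001, 0.726, 0.688, -0.0]
wrist_force: [-0.3, 0.4, -2.1]
finger_gap: 0.0593
```

{"op": "move_arm", "data": {"series": [[0.001,-0.001,-0.02,0,0],[0,0,-0.02,0,0],[0,0,-0.002,0,0],[0,0,0,0,0],[0,0,0,0,0]]}}

```text
time: 10.55
position: [0.6262, -0.0888, 0.0386]
tool_rot: [0.001, 0.726, 0.688, 0.001]
wrist_force: [-0.5, 0.3, -2.6]
finger_gap: 0.0597
```

```bash
python3 look.py t4;python3 -c "
from h import *
print(observe()['wrist_force'])"
```

```text
t 10.55 pos [ 0.6262 -0.0888  0.0386] jaw -3.09 gap 0.0597
blue [178. 276.] [0.3776 0.261 ] -12.4 [53. 31.]
blue [406. 168.] [ 0.6339 -0.3237] 3.2 [51. 31.]
orange [386. 270.] [ 0.3781 -0.2634] -14.5 [54. 34.]
orange [215. 253.] [0.4322 0.1665] 17.4 [53. 34.]
green [150. 176.] [0.6327 0.3297] -0.6 [52. 33.]
[-0.45179093 -0.33512516 -2.99531813]
```

View pics/t4.png

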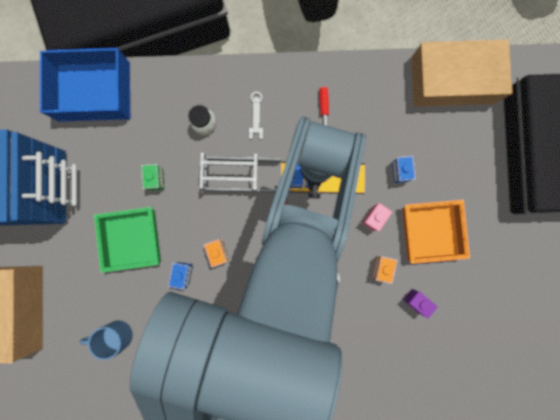

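Now lower, release, lift and head toward the blue tin at (178,276).

{"op": "move_arm", "data": {"series": [[-0.0005,0,-0.008,0,0],[0,0,0,0,0],[0,0,0,0,0],[0,0,0,0,1],[0,0,0,0,1],[0,0,0,0,1],[0,0,0,0,1],[0,0,0.04,0,1],[0,0,0.04,0,1],[0,0,0.05,0,1]]}}

```text
time: 11.6
position: [0.6233, -0.088, 0.1584]
tool_rot: [-0.002, 0.726, 0.688, -0.001]
wrist_force: [0.5, -0.2, -0.6]
finger_gap: 0.0855
```

{"op": "move_arm", "data": {"series": [[0.0015,-0.0393,0,6.9,1],[0.0015,-0.0393,0,0,1],[0.0015,-0.0393,0,0,1],[0.0015,-0.0393,0,0,1],[0.0015,-0.0393,-0.025,0,1],[0.0015,-0.0393,-0.025,0,1],[0,0,0,0,1],[0,0,0,0,1],[0,0,0,0,1]]}}

```text
time: 12.5
position: [0.634, -0.3233, 0.1094]
tool_rot: [0.0, 0.683, 0.73, 0.0]
wrist_force: [-0.9, -0.6, 0.2]
finger_gap: 0.0854
```

```bash
python3 wl.py w4 blue; python3 look.py t5
```

```text
pos [ 0.634  -0.3233  0.1094] jaw 3.84
(234, 217, 93, 53) rect(mm) ((633.9189453125, -325.11517333984375), (57.71412658691406, 36.649742126464844), 3.7674810886383057)
(236, 190, 89, 23) rect(mm) ((631.8740234375, -296.5248718261719), (54.3991584777832, 14.080720901489258), 3.7682855129241943)
t 12.55 pos [ 0.6343 -0.3231  0.11  ] jaw 3.89 gap 0.085
blue [178. 276.] [0.3776 0.2612] -12.4 [53. 31.]
blue [313. 174.] [ 0.6267 -0.0881] -1.8 [49. 31.]
blue [295. 174.] [ 0.6268 -0.0435] -1.7 [51. 28.]
orange [215. 253.] [0.4325 0.1666] 17.3 [53. 34.]
green [150. 176.] [0.6327 0.3297] -0.6 [52. 33.]
```

View pics/w4.png

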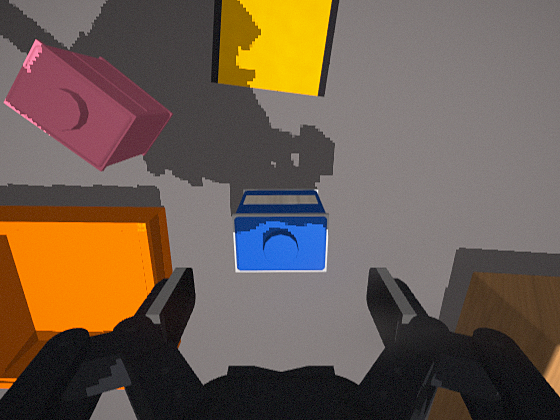

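{"op": "move_arm", "data": {"series": [[0,-0.0015,-0.027,0,1],[0,0,-0.027,0,1],[0,0,-0.0257,0,1],[0,0,0,0,1],[0,0,0,0,0],[0,0,0,0,0],[0,0,0,0,0],[0,0,0,0,0],[0,0,0,0,0]]}}

```text
time: 13.5
position: [0.635, -0.3262, 0.0318]
tool_rot: [0.002, 0.683, 0.73, 0.0]
wrist_force: [1.4, 1.4, 7.3]
finger_gap: 0.0597
```

{"op": "move_arm", "data": {"series": [[0,0,0.03,0,0],[0,0,0.04,0,0],[0,0,0.04,0,0],[-0.0024,0.0385,0,-6.9,0],[-0.0024,0.0385,0,0,0],[-0.0024,0.0385,0,0,0],[-0.0024,0.0385,0,0,0],[-0.0022,0.0387,0,0,0],[0,0,0,0,0],[0,0,0,0,0]]}}

```text
time: 14.5
position: [0.6218, -0.132, 0.1395]
tool_rot: [0.0, 0.725, 0.689, -0.0]
wrist_force: [0.1, -1.2, -2.6]
finger_gap: 0.0599
```

{"op": "move_arm", "data": {"series": [[0,0,-0.03,0,0],[0,0,-0.03,0,0],[0,0,-0.03,0,0],[0,0,0,0,0],[0,0,0,0,0],[0,0,0,0,0]]}}

```text
time: 15.1
position: [0.6233, -0.1343, 0.0511]
tool_rot: [0.002, 0.726, 0.688, 0.001]
wrist_force: [-0.1, -0.2, -2.3]
finger_gap: 0.0593
```

{"op": "move_arm", "data": {"series": [[0,0,-0.01,0,0],[0,0,-0.009,0,0],[0,0,0,0,0],[0,0,0,0,0],[0,0,0,0,0],[0,0,0,0,1],[0,0,0,0,1],[0,0,0,0,1],[0,0,0,0,1],[0,0,0.04,0,1]]}}

```text
time: 16.1
position: [0.6176, -0.1314, 0.0647]
tool_rot: [-0.006, 0.726, 0.688, -0.003]
wrist_force: [-0.2, 0.8, -0.9]
finger_gap: 0.0853
```

{"op": "move_arm", "data": {"series": [[0,0,0.04,0,1],[0,0,0.05,0,1],[-0.03,0.03,0,-4,1],[-0.03,0.03,0,-4,1],[-0.03,0.03,0,0,1],[0,0,0,0,1]]}}

```text
time: 16.7
position: [0.5271, -0.0391, 0.1597]
tool_rot: [-0.002, 0.771, 0.637, -0.001]
wrist_force: [0.6, -0.6, -0.1]
finger_gap: 0.0854
```

```bash
python3 look.py t6
```

```text
t 16.7 pos [ 0.5271 -0.0391  0.1597] jaw -10.93 gap 0.0854
blue [178. 276.] [0.3774 0.2605] -12.3 [53. 33.]
orange [386. 270.] [ 0.3784 -0.2635] -14.5 [54. 34.]
orange [215. 253.] [0.4323 0.1661] 17.4 [54. 35.]
green [150. 176.] [0.6327 0.3297] -0.6 [52. 33.]
```

View pics/t6.png

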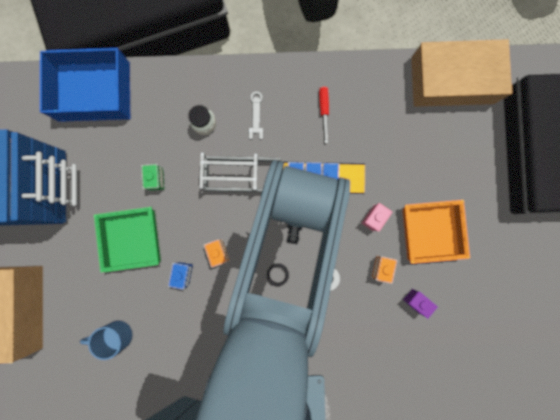

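{"op": "move_arm", "data": {"series": [[-0.0172,0.0338,0,-1.4,1],[-0.0172,0.0338,0,0,1],[-0.0172,0.0338,0,0,1],[-0.0172,0.0338,0,0,1],[-0.0172,0.0338,0,0,1],[-0.0172,0.0338,0,0,1],[-0.0172,0.0338,0,0,1],[-0.0172,0.0338,-0.025,0,1],[-0.0172,0.0338,-0.025,0,1]]}}

```text
time: 17.65
position: [0.3786, 0.2628, 0.1106]
tool_rot: [0.001, 0.78, 0.626, 0.002]
wrist_force: [0.2, -0.2, 0.1]
finger_gap: 0.0852
```

{"op": "move_arm", "data": {"series": [[0,0,0,0,1],[0,0,0,0,1],[0,0,0,0,1]]}}

```text
time: 17.95
position: [0.3788, 0.2609, 0.1108]
tool_rot: [0.0, 0.78, 0.626, 0.001]
wrist_force: [0.4, -0.2, -0.4]
finger_gap: 0.0852
```

```bash
python3 wl.py w5 blue; python3 look.py t7
```

```text
pos [0.3788 0.2609 0.1108] jaw -12.51
(232, 213, 92, 53) rect(mm) ((377.2671813964844, 261.74920654296875), (36.588134765625, 57.60919189453125), 77.38993072509766)
(234, 187, 88, 22) rect(mm) ((383.38653564453125, 289.3868713378906), (13.440017700195312, 53.924442291259766), 77.39192199707031)
t 18.0 pos [0.3789 0.2607 0.111 ] jaw -12.56 gap 0.0854
blue [180. 275.] [0.3768 0.2571] -14.1 [53. 25.]
blue [330. 175.] [ 0.6229 -0.1312] -1.9 [49. 31.]
blue [313. 174.] [ 0.6267 -0.0881] -1.8 [49. 31.]
blue [296. 174.] [ 0.6268 -0.0435] -1.7 [51. 28.]
orange [386. 270.] [ 0.3784 -0.2637] -15.4 [54. 34.]
orange [215. 253.] [0.432 0.166] 17.4 [54. 35.]
green [150. 176.] [0.6327 0.3297] -0.7 [52. 33.]
```

View pics/w5.png

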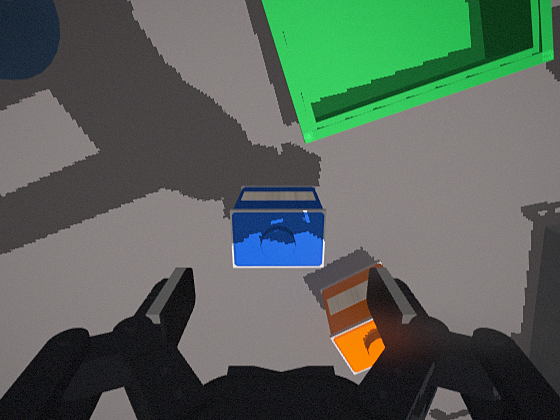

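{"op": "move_arm", "data": {"series": [[-0.0012,0.0005,-0.027,0,1],[0,0,-0.027,0,1],[0,0,-0.0265,0,1],[0,0,0,0,1],[0,0,0,0,0],[0,0,0,0,0],[0,0,0,0,0],[0,0,0,0,0],[0,0,0,0,0]]}}

```text
time: 18.95
position: [0.3773, 0.262, 0.0312]
tool_rot: [0.001, 0.78, 0.626, 0.002]
wrist_force: [0.9, -2.2, 8.3]
finger_gap: 0.0592
```

{"op": "move_arm", "data": {"series": [[0,0,0.04,0,0],[0,0,0.04,0,0],[0,0,0.04,0,0],[0.0174,-0.0312,0,4.7,0],[0.0174,-0.0312,0,4.7,0],[0.0174,-0.0312,0,0,0],[0.0174,-0.0312,0,0,0],[0.0174,-0.0312,0,0,0],[0.0174,-0.0312,0,0,0],[0.0174,-0.0312,0,0,0]]}}

```text
time: 19.95
position: [0.4978, 0.0421, 0.1499]
tool_rot: [-0.0, 0.726, 0.688, 0.0]
wrist_force: [0.6, 0.9, -3.7]
finger_gap: 0.0597
```

{"op": "move_arm", "data": {"series": [[0.0174,-0.0312,0,0,0],[0.0174,-0.0312,0,0,0],[0.0174,-0.0312,0,0,0],[0.0174,-0.0312,0,0,0],[0.0174,-0.0312,0,0,0],[0.0174,-0.0312,0,0,0],[0.0174,-0.0316,0,0,0],[0,0,0,0,0],[0,0,0,0,0],[0,0,0,0,0]]}}

```text
time: 20.95
position: [0.6187, -0.1745, 0.1493]
tool_rot: [-0.001, 0.726, 0.688, -0.0]
wrist_force: [-0.2, 0.1, -3.6]
finger_gap: 0.0596
```

{"op": "move_arm", "data": {"series": [[0.0015,-0.001,-0.03,0,0],[0,0,-0.03,0,0],[0,0,-0.03,0,0],[0,0,-0.015,0,0],[0,0,0,0,0],[0,0,0,0,0],[0,0,0,0,0]]}}

```text
time: 21.65
position: [0.6223, -0.1768, 0.0468]
tool_rot: [0.002, 0.726, 0.688, 0.001]
wrist_force: [0.1, 0.3, -3.5]
finger_gap: 0.0593
```

```bash
python3 - <<'E'
from h import *
s=observe(); print(s['position'],jaw(s),s['wrist_force'])
im=optics.capture('side'); cv2.imwrite('pics/s1.png',cv2.resize(im[180:380,180:430],None,fx=3,fy=3,interpolation=cv2.INTER_CUBIC)[:,:,::-1])
E
```

```text
[ 0.62228523 -0.17682809  0.04675059] -3.0623017516838074 [ 0.07323228  0.30157693 -3.48196584]
```

View pics/s1.png

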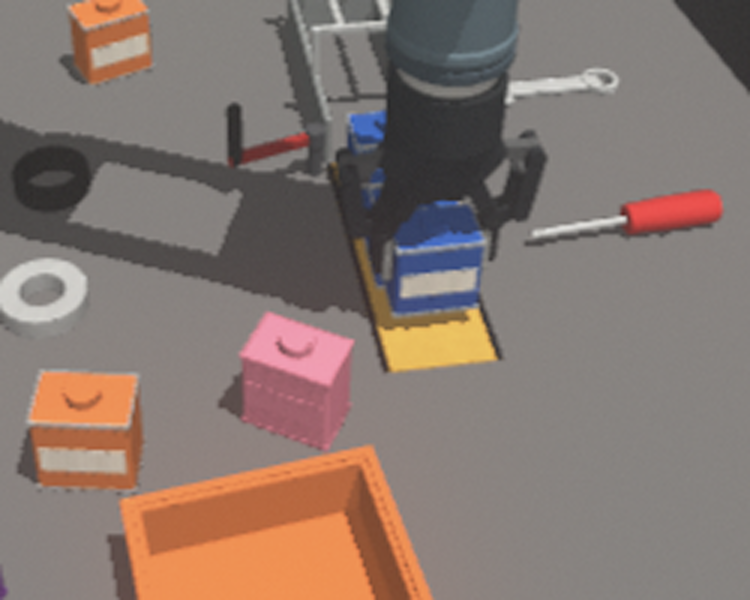

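{"op": "move_arm", "data": {"series": [[-0.001,0,-0.01,0,0],[0,0,-0.005,0,0],[0,0,0,0,0],[0,0,0,0,0],[0,0,0,0,1],[0,0,0,0,1],[0,0,0,0,1],[0,0,0,0,1],[0,0,0.04,0,1],[0,0,0.04,0,1]]}}

```text
time: 22.7
position: [0.6188, -0.176, 0.1087]
tool_rot: [-0.002, 0.726, 0.688, -0.001]
wrist_force: [0.4, -0.7, 0.5]
finger_gap: 0.0852
```

{"op": "move_arm", "data": {"series": [[0,0,0.05,0,1],[-0.035,-0.013,0,-4,1],[-0.035,-0.013,0,-4,1],[-0.035,-0.013,0,-3.5,1],[-0.035,-0.013,0,0,1],[-0.035,-0.013,0,0,1],[-0.035,-0.013,-0.025,0,1],[-0.032,-0.009,-0.025,0,1],[0,0,0,0,1]]}}

```text
time: 23.6
position: [0.373, -0.2617, 0.1068]
tool_rot: [-0.004, 0.792, 0.61, -0.001]
wrist_force: [-0.7, 1.0, -1.4]
finger_gap: 0.0852
```

{"op": "move_arm", "data": {"series": [[0,0,0,0,1],[0,0,0,0,1]]}}

```text
time: 23.8
position: [0.3793, -0.2642, 0.1106]
tool_rot: [0.001, 0.791, 0.612, 0.0]
wrist_force: [0.1, 1.0, 0.1]
finger_gap: 0.0857
```

```bash
python3 wl.py w6 orange; python3 look.py t8
```

```text
pos [ 0.3793 -0.2642  0.1106] jaw -14.58
(425, 387, 46, 33) rect(mm) ((475.1970520019531, -438.477294921875), (35.068634033203125, 35.0270881652832), 67.04629516601562)
(319, 233, 212, 152) rect(mm) ((463.3631591796875, -351.7374572753906), (138.5220184326172, 119.13948822021484), 3.046427011489868)
(233, 214, 92, 54) rect(mm) ((378.01129150390625, -264.4906921386719), (37.403167724609375, 57.72293472290039), 75.31437683105469)
(234, 189, 89, 22) rect(mm) ((384.9060363769531, -237.2642364501953), (13.485413551330566, 54.610782623291016), 75.3162612915039)
t 23.85 pos [ 0.3795 -0.2641  0.1107] jaw -14.54 gap 0.0857
blue [348. 175.] [ 0.6203 -0.1757] -2.1 [51. 28.]
blue [330. 175.] [ 0.6217 -0.1312] -2.0 [51. 31.]
blue [313. 174.] [ 0.6255 -0.088 ] -1.9 [51. 31.]
blue [296. 174.] [ 0.6268 -0.0435] -1.7 [51. 28.]
orange [215. 253.] [0.4322 0.1665] 17.4 [53. 34.]
green [150. 176.] [0.6327 0.3297] -0.6 [52. 33.]
```

View pics/w6.png

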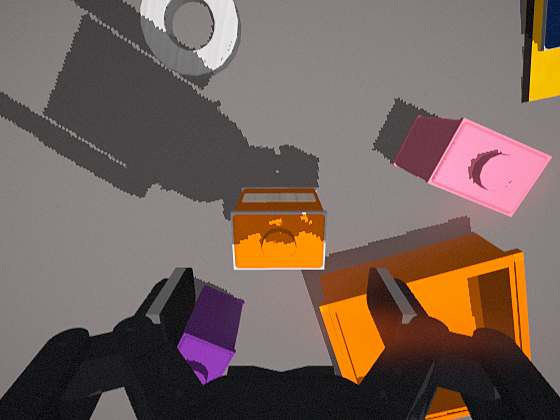

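View pics/t8.png

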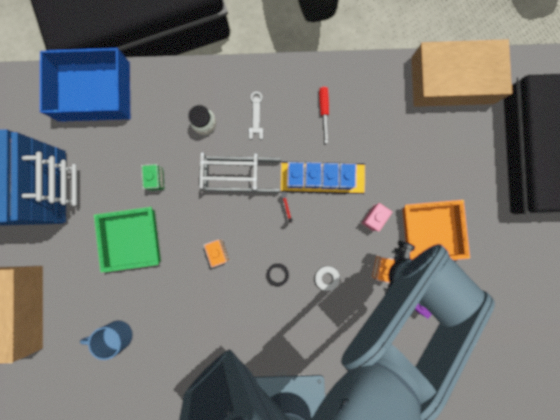

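{"op": "move_arm", "data": {"series": [[-0.001,0,-0.027,0,1],[0,0,-0.027,0,1],[0,0,-0.0265,0,1],[0,0,0,0,1],[0,0,0,0,0],[0,0,0,0,0],[0,0,0,0,0],[0,0,0,0,0],[0,0,0,0,0],[0,0,0.04,0,0]]}}

```text
time: 24.9
position: [0.3746, -0.2609, 0.0665]
tool_rot: [-0.005, 0.791, 0.612, -0.0]
wrist_force: [-0.3, -0.1, -4.2]
finger_gap: 0.0598
```

```bash
python3 - <<'E'
from h import *
# tote centres from top0 using inner floor/rim corners
im=cv2.imread('pics/top0.png'); 
cv2.imwrite('pics/to.png',cv2.resize(im[190:280,390:480],None,fx=6,fy=6,interpolation=cv2.INTER_CUBIC))
cv2.imwrite('pics/tg.png',cv2.resize(im[195:285,85:175],None,fx=6,fy=6,interpolation=cv2.INTER_CUBIC))
E
```

```text
(no output)
```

View pics/to.png

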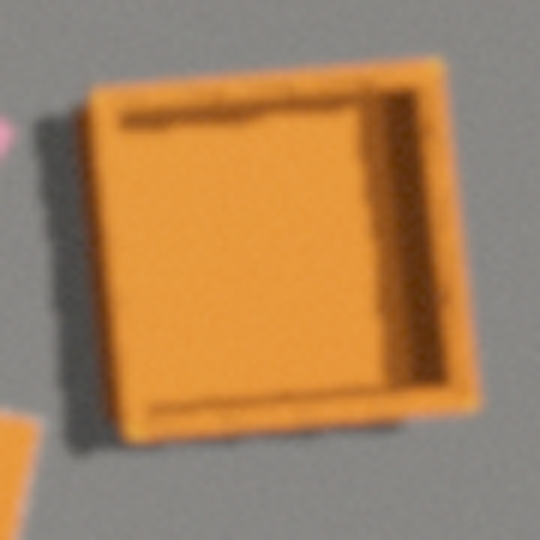

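View pics/tg.png

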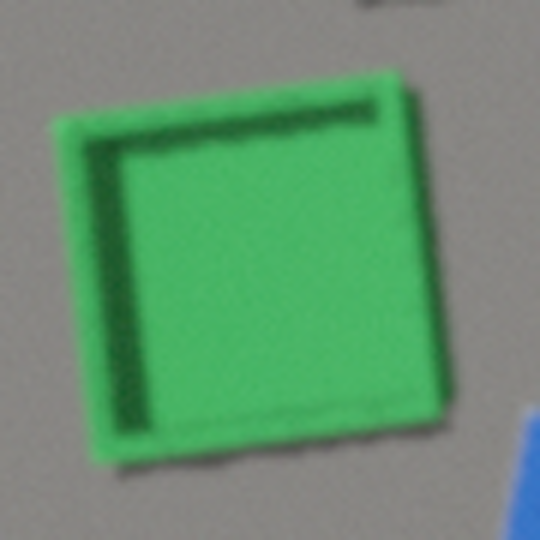

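```bash
python3 - <<'E'
from h import *
T=cal('top');S=cal('side')
for nm,cs,off in (('o',[(92,88),(443,60),(480,408),(128,442)],(390,190)),('g',[(55,118),(400,72),(450,415),(98,460)],(85,195))):
    U=[np.array(c)/6+off-.4 for c in cs]
    P=np.array([plane(T,u,.049)[:2] for u in U])*1000
    print(nm,P.round(1).tolist(),P.mean(0).round(1),cv2.minAreaRect(P.astype(np.float32)))
    print([proj(S,[*p/1000,.049]).round(0) for p in P])
im=cv2.imread('pics/side0.png'); cv2.imwrite('pics/s0z.png',cv2.resize(np.hstack([im[330:420,215:335],im[125:215,185:305]]),None,fx=3,fy=3,interpolation=cv2.INTER_CUBIC))
E
```

```text
o [[542.4, -322.3], [550.0, -472.2], [401.7, -480.3], [391.4, -330.9]] [ 471.4 -401.4] ((471.1932373046875, -401.5384521484375), (151.18649291992188, 150.162109375), 3.270983934402466)
[array([304., 328.]), array([334., 405.]), array([237., 431.]), array([219., 346.])]
g [[539.7, 480.0], [555.2, 330.7], [407.7, 311.1], [392.7, 462.3]] [473.8 396. ] ((473.6966552734375, 395.568603515625), (148.71371459960938, 154.30250549316406), 5.948272705078125)
[array([240., 131.]), array([252., 153.]), array([203., 161.]), array([194., 138.])]
```

View pics/s0z.png

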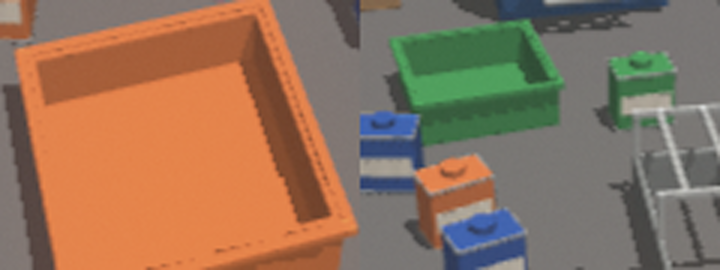

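{"op": "move_arm", "data": {"series": [[0,0,0.035,0,0],[0,0,0.035,0,0],[0.0189,-0.0329,0,6,0],[0.0189,-0.0329,0,6,0],[0.0189,-0.0329,0,5.8,0],[0.0189,-0.0329,0,0,0],[0.0189,-0.0327,0,0,0],[0,0,0,0,0],[0,0,0,0,0],[0,0,0,0,0]]}}

```text
time: 25.9
position: [0.4707, -0.4265, 0.1387]
tool_rot: [-0.001, 0.687, 0.727, 0.0]
wrist_force: [0.9, -0.4, -3.2]
finger_gap: 0.0596
```

{"op": "move_arm", "data": {"series": [[0.0015,-0.0015,-0.03,0,0],[0,0,-0.03,0,0],[0,0,-0.03,0,0],[0,0,0,0,0],[0,0,0,0,0],[0,0,0,0,0]]}}

```text
time: 26.5
position: [0.4738, -0.43, 0.0515]
tool_rot: [0.002, 0.687, 0.727, -0.0]
wrist_force: [0.1, 0.6, -3.0]
finger_gap: 0.0595
```

```bash
python3 - <<'E'
from h import *
s=observe(); print(s['position'],jaw(s),s['wrist_force'])
im=optics.capture('side'); cv2.imwrite('pics/s2.png',cv2.resize(im[240:420,160:400],None,fx=3,fy=3,interpolation=cv2.INTER_CUBIC)[:,:,::-1])
E
```

```text
[ 0.47382427 -0.43004714  0.05149918] 3.232363607132207 [ 0.10315183  0.64474736 -2.99530899]
```

View pics/s2.png

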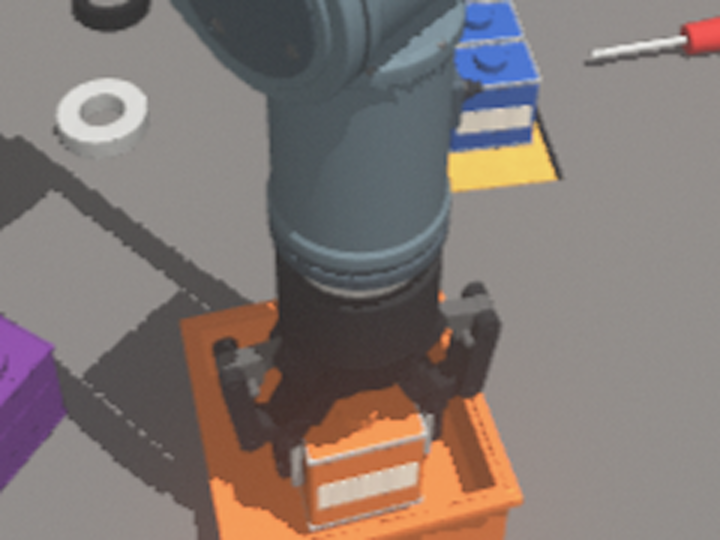

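{"op": "move_arm", "data": {"series": [[-0.001,0.001,-0.008,0,0],[0,0,-0.007,0,0],[0,0,0,0,0],[0,0,0,0,0],[0,0,0,0,0.85],[0,0,0,0,0.85],[0,0,0,0,0.85],[0,0,0,0,0.85],[0,0,0.04,0,0.85],[0,0,0.04,0,0.85]]}}

```text
time: 27.55
position: [0.4711, -0.4273, 0.1133]
tool_rot: [-0.002, 0.687, 0.727, 0.0]
wrist_force: [0.4, -0.6, 0.1]
finger_gap: 0.0726
```

{"op": "move_arm", "data": {"series": [[0,0,0.05,0,1],[-0.002,0.04,0,5,1],[-0.002,0.04,0,5,1],[-0.002,0.04,0,4.2,1],[-0.002,0.04,0,0,1],[-0.003,0.04,0,0,1],[-0.003,0.04,0,0,1],[-0.003,0.04,0,0,1],[-0.003,0.04,0,0,1],[-0.003,0.04,0,0,1]]}}

```text
time: 28.55
position: [0.4486, -0.0668, 0.1643]
tool_rot: [0.0, 0.592, 0.806, 0.0]
wrist_force: [0.7, 0.6, -0.0]
finger_gap: 0.0855
```

```bash
python3 look.py t9
```

```text
t 28.55 pos [ 0.4486 -0.0668  0.1643] jaw 17.39 gap 0.0855
blue [298. 181.] [ 0.6073 -0.0506] -1.7 [49. 28.]
blue [348. 175.] [ 0.6203 -0.1757] -2.1 [51. 28.]
blue [330. 175.] [ 0.6216 -0.1312] -2.0 [51. 31.]
blue [314. 174.] [ 0.6254 -0.0906] -1.7 [51. 31.]
orange [215. 253.] [0.4322 0.1665] 17.4 [53. 34.]
green [150. 176.] [0.6327 0.3297] -0.6 [52. 33.]
```

View pics/t9.png

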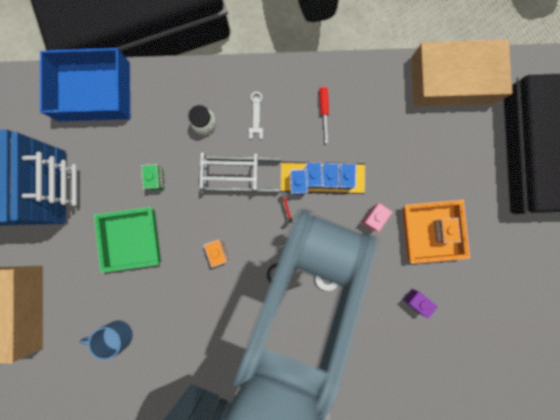

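{"op": "move_arm", "data": {"series": [[-0.0027,0.0389,0,0,1],[-0.0027,0.0389,0,0,1],[-0.0027,0.0389,0,0,1],[-0.0027,0.0389,0,0,1],[-0.0027,0.0389,-0.027,0,1],[-0.0027,0.0389,-0.027,0,1],[0,0,0,0,1],[0,0,0,0,1],[0,0,0,0,1]]}}

```text
time: 29.5
position: [0.4336, 0.1645, 0.1108]
tool_rot: [0.001, 0.592, 0.806, 0.0]
wrist_force: [1.0, 0.1, 0.3]
finger_gap: 0.0856
```

```bash
python3 wl.py w7 orange
```

```text
pos [0.4336 0.1645 0.1108] jaw 17.41
(233, 209, 93, 54) rect(mm) ((431.88336181640625, 166.8961944580078), (57.77210998535156, 37.0123291015625), 17.314912796020508)
(235, 184, 89, 22) rect(mm) ((423.34283447265625, 193.53158569335938), (54.35634231567383, 13.072949409484863), 18.025680541992188)
```

View pics/w7.png

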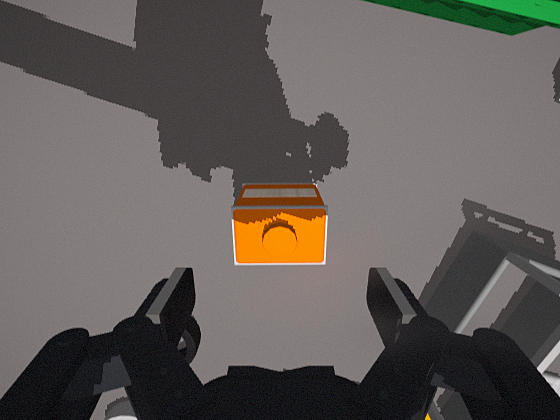

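{"op": "move_arm", "data": {"series": [[-0.0015,0.002,-0.027,0,1],[0,0,-0.027,0,1],[0,0,-0.0265,0,1],[0,0,0,0,1],[0,0,0,0,0],[0,0,0,0,0],[0,0,0,0,0],[0,0,0,0,0],[0,0,0,0,0]]}}

```text
time: 30.45
position: [0.4328, 0.167, 0.0314]
tool_rot: [0.002, 0.592, 0.806, 0.001]
wrist_force: [0.4, -2.8, 6.6]
finger_gap: 0.0598
```

{"op": "move_arm", "data": {"series": [[0,0,0.03,0,0],[0,0,0.04,0,0],[0,0,0.04,0,0],[0.0026,-0.0387,0,-5,0],[0.0026,-0.0387,0,-5,0],[0.0026,-0.0387,0,-4.2,0],[0.0026,-0.0387,0,0,0],[0.0026,-0.0387,0,0,0],[0.0026,-0.0387,0,0,0],[0.0026,-0.0387,0,0,0]]}}

```text
time: 31.45
position: [0.4492, -0.1052, 0.1402]
tool_rot: [0.0, 0.687, 0.727, 0.0]
wrist_force: [0.8, 1.0, -2.2]
finger_gap: 0.0595
```

{"op": "move_arm", "data": {"series": [[0.0027,-0.0387,0,0,0],[0.0027,-0.0387,0,0,0],[0.0027,-0.0387,0,0,0],[0.0027,-0.0387,0,0,0],[0.0027,-0.0387,0,0,0],[0.0027,-0.0387,0,0,0],[0.0027,-0.0384,0,0,0],[0,0,0,0,0],[0,0,0,0,0],[0,0,0,0,0]]}}

```text
time: 32.45
position: [0.468, -0.3731, 0.1395]
tool_rot: [-0.001, 0.687, 0.727, 0.0]
wrist_force: [-0.5, 1.0, -1.9]
finger_gap: 0.0596
```

```bash
python3 wl.py w8 orange
```

```text
pos [ 0.468  -0.3731  0.1395] jaw 3.24
(205, 282, 152, 80) rect(mm) ((472.881103515625, -461.4451904296875), (120.22781372070312, 78.93941497802734), 3.1893889904022217)
(180, 155, 205, 120) rect(mm) ((468.93463134765625, -368.785888671875), (139.80007934570312, 92.21871948242188), 3.188688039779663)
```

View pics/w8.png

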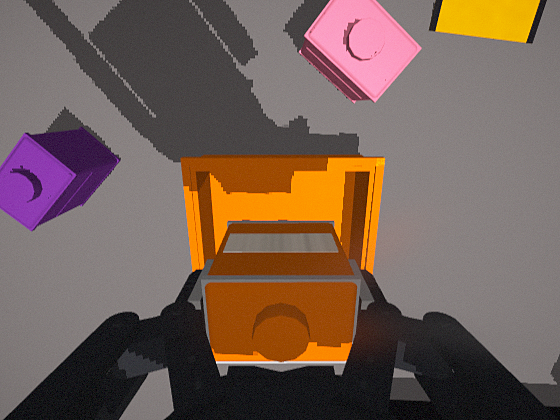

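{"op": "move_arm", "data": {"series": [[0.001,0,-0.03,0,0],[0,0,-0.03,0,0],[0,0,-0.025,0,0],[0,0,0,0,0],[0,0,0,0,0],[0,0,0,0,0]]}}

```text
time: 33.1
position: [0.4704, -0.3749, 0.0566]
tool_rot: [0.002, 0.687, 0.727, -0.0]
wrist_force: [0.6, 0.1, -2.2]
finger_gap: 0.0595
```

{"op": "move_arm", "data": {"series": [[-0.0005,0,-0.01,0,0],[0,0,-0.009,0,0],[0,0,0,0,0],[0,0,0,0,0],[0,0,0,0,0.85],[0,0,0,0,0.85],[0,0,0,0,0.85],[0,0,0,0,0.85],[0,0,0.04,0,0.85],[0,0,0.04,0,0.85]]}}

```text
time: 34.1
position: [0.468, -0.3734, 0.1151]
tool_rot: [-0.002, 0.687, 0.727, 0.0]
wrist_force: [0.7, -0.8, 0.9]
finger_gap: 0.0724
```

{"op": "move_arm", "data": {"series": [[0,0,0.05,0,1],[0.0155,0.038,0,-4.5,1],[0.0155,0.038,0,-4.5,1],[0.0155,0.038,0,0,1],[0.0155,0.038,0,0,1],[0.0155,0.038,0,0,1],[0.0155,0.038,0,0,1],[0.0155,0.038,0,0,1],[0.0155,0.038,0,0,1],[0,0,0,0,1]]}}

```text
time: 35.1
position: [0.594, -0.0655, 0.1657]
tool_rot: [-0.0, 0.74, 0.672, 0.001]
wrist_force: [-0.8, 0.5, 0.0]
finger_gap: 0.0854
```

```bash
python3 look.py t10; python3 wl.py w9 blue
```

```text
t 35.1 pos [ 0.594  -0.0655  0.1657] jaw -5.5 gap 0.0854
green [150. 176.] [0.6327 0.3297] -0.7 [52. 33.]
pos [ 0.5933 -0.0678  0.1656] jaw -5.54
(289, 302, 64, 35) rect(mm) ((619.7840576171875, -176.7805633544922), (36.53547286987305, 57.41570281982422), 86.90882110595703)
(288, 259, 67, 39) rect(mm) ((622.4456787109375, -132.94276428222656), (36.63446044921875, 57.50078201293945), 86.79853820800781)
(285, 211, 71, 47) rect(mm) ((625.0340576171875, -90.95448303222656), (57.413475036621094, 36.8010139465332), 0.3466672897338867)
(260, 164, 76, 52) rect(mm) ((608.8800659179688, -51.06161880493164), (57.495914459228516, 36.995391845703125), 0.7878896594047546)
```

View pics/t10.png

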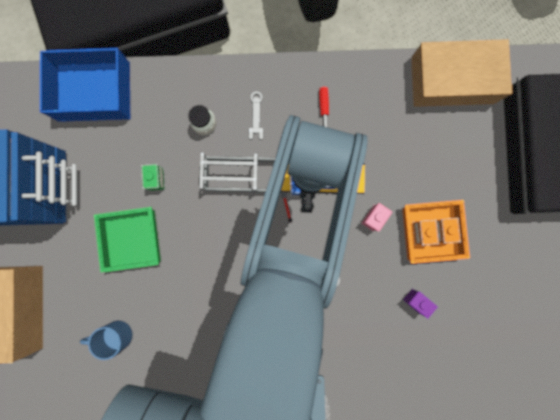

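View pics/w9.png

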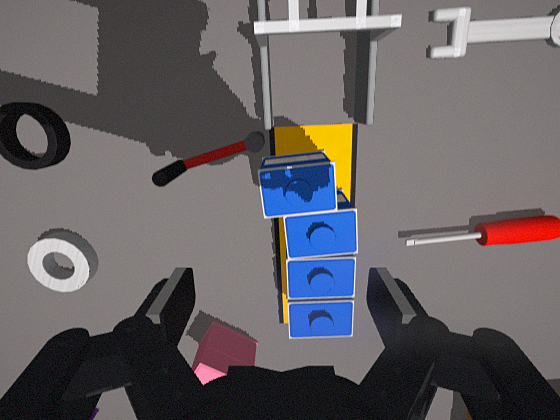

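{"op": "move_arm", "data": {"series": [[0.0155,0.0167,-0.02,6.3,1],[0,0,-0.03,0,1],[0,0,0,0,1],[0,0,0,0,1],[0,0,0,0,1],[0,0,0,0,1]]}}

```text
time: 35.8
position: [0.6091, -0.0547, 0.1174]
tool_rot: [0.001, 0.704, 0.71, 0.001]
wrist_force: [0.2, 0.1, 0.2]
finger_gap: 0.0859
```

```bash
python3 wl.py w10 blue
```

```text
pos [ 0.6091 -0.0547  0.1174] jaw 0.45
(259, 309, 80, 44) rect(mm) ((622.6296997070312, -132.17343139648438), (36.89592361450195, 57.46398162841797), 86.85614013671875)
(262, 260, 84, 45) rect(mm) ((625.1935424804688, -90.17987060546875), (57.48689651489258, 35.613468170166016), 0.2734985053539276)
(236, 203, 89, 53) rect(mm) ((609.0296020507812, -50.126800537109375), (57.774452209472656, 37.106178283691406), 0.34136754274368286)
(237, 181, 86, 19) rect(mm) ((608.4019775390625, -23.024564743041992), (54.11107635498047, 11.754118919372559), 0.34375420212745667)
```

View pics/w10.png

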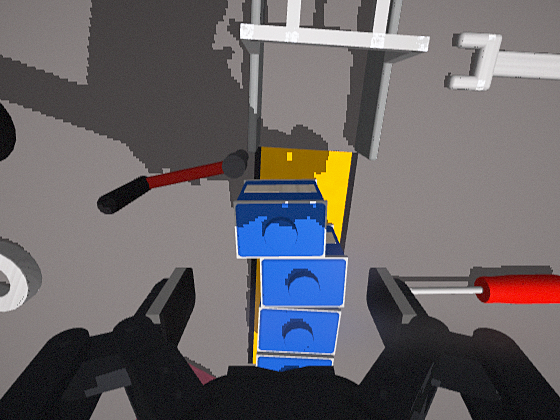

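{"op": "move_arm", "data": {"series": [[0,0.0042,-0.02,0,1],[0,0,-0.03,0,1],[0,0,-0.03,0,1],[0,0,-0.007,0,1],[0,0,0,0,1],[0,0,0,0,0],[0,0,0,0,0],[0,0,0,0,0],[0,0,0,0,0],[0,0,0,0,0]]}}

```text
time: 36.85
position: [0.6098, -0.0499, 0.0308]
tool_rot: [0.002, 0.704, 0.71, 0.001]
wrist_force: [-0.3, 0.3, 6.9]
finger_gap: 0.0594
```

{"op": "move_arm", "data": {"series": [[0,0,0.02,0,0],[0.0093,0.0039,0,-1.8,0],[0.0092,0.0038,0,-1.7,0],[0,0,0,0,0],[0,0,0,0,0],[0,0,0,0,0]]}}

```text
time: 37.45
position: [0.6261, -0.0418, 0.0484]
tool_rot: [-0.0, 0.725, 0.689, -0.0]
wrist_force: [-0.2, 0.0, -2.4]
finger_gap: 0.0596
```

{"op": "move_arm", "data": {"series": [[0.002,0,-0.01,-0.2,0],[0,0,-0.007,0,0],[0,0,0,0,0],[0,0,0,0,0],[0,0,0,0,1],[0,0,0,0,1],[0,0,0,0,1],[0,0,0,0,1],[0,0,0.04,0,1],[0,0,0.04,0,1]]}}

```text
time: 38.45
position: [0.6277, -0.0416, 0.1112]
tool_rot: [-0.002, 0.727, 0.687, -0.001]
wrist_force: [1.2, 0.0, 0.4]
finger_gap: 0.0855
```

{"op": "move_arm", "data": {"series": [[-0.001,-0.045,0.01,3.4,1],[0,0,0,0,1],[0,0,0,0,1],[0,0,0,0,1]]}}

```text
time: 38.85
position: [0.6272, -0.0862, 0.121]
tool_rot: [-0.001, 0.706, 0.708, -0.0]
wrist_force: [-0.7, 0.9, -0.2]
finger_gap: 0.0851
```

```bash
python3 wl.py w11 blue
```

```text
pos [ 0.6272 -0.0862  0.121 ] jaw 0.18
(234, 320, 77, 42) rect(mm) ((620.147705078125, -175.9508514404297), (37.10383987426758, 57.467071533203125), 86.88252258300781)
(235, 269, 82, 47) rect(mm) ((622.8342895507812, -132.22947692871094), (36.99177551269531, 57.34093475341797), 86.9113540649414)
(235, 214, 87, 50) rect(mm) ((625.3007202148438, -90.02372741699219), (57.52395248413086, 36.3912353515625), 0.16059835255146027)
(237, 138, 94, 63) rect(mm) ((628.2184448242188, -42.54913330078125), (37.3127326965332, 57.499488830566406), 86.73213195800781)
```

View pics/w11.png

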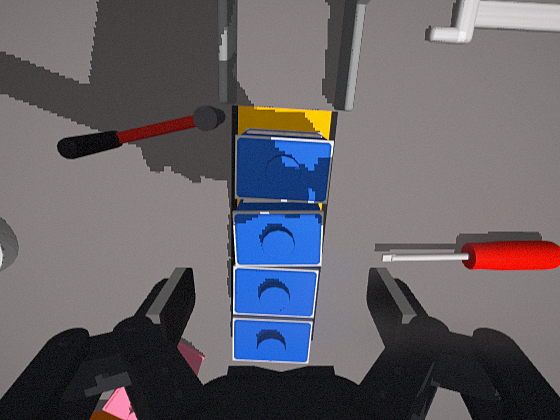

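{"op": "move_arm", "data": {"series": [[-0.0015,-0.0038,-0.02,0,1],[0,0,-0.03,0,1],[0,0,-0.03,0,1],[0,0,-0.0105,0,1],[0,0,0,0,1],[0,0,0,0,0],[0,0,0,0,0],[0,0,0,0,0],[0,0,0,0,0],[0,0,0,0,0]]}}

```text
time: 39.9
position: [0.6276, -0.0908, 0.033]
tool_rot: [0.001, 0.706, 0.708, 0.001]
wrist_force: [0.5, 1.4, 5.9]
finger_gap: 0.0592
```

{"op": "move_arm", "data": {"series": [[0,0,0.01,0,0],[0,0.0023,0,-1.6,0],[0,0,0,-1.7,0],[0,0,0,0,0],[0,0,0,0,0]]}}

```text
time: 40.4
position: [0.6261, -0.0883, 0.041]
tool_rot: [-0.0, 0.726, 0.688, -0.0]
wrist_force: [0.6, 0.5, -2.5]
finger_gap: 0.0596
```

{"op": "move_arm", "data": {"series": [[0,0,-0.005,0,0],[0,0,-0.004,0,0],[0,0,0,0,0],[0,0,0,0,0],[0,0,0,0,1],[0,0,0,0,1],[0,0,0,0,1],[0,0,0,0,1],[0,0,0.04,0,1],[0,0,0.04,0,1]]}}

```text
time: 41.4
position: [0.6252, -0.088, 0.1113]
tool_rot: [-0.002, 0.726, 0.688, -0.001]
wrist_force: [0.8, -0.9, -0.2]
finger_gap: 0.0856
```

{"op": "move_arm", "data": {"series": [[0,0,0.04,0,1],[0,0.039,0,1.5,1],[0,0.039,0,0.8,1],[0,0.039,0,0,1],[0,0.039,0,0,1],[0,0.039,0,0,1],[0.0015,0.039,0,0,1],[0.0015,0.039,0,0,1],[0.0015,0.039,0,0,1],[0.0015,0.039,0,0,1]]}}

```text
time: 42.4
position: [0.6322, 0.2643, 0.1521]
tool_rot: [0.0, 0.712, 0.702, -0.0]
wrist_force: [0.6, 0.0, -0.3]
finger_gap: 0.0854
```

{"op": "move_arm", "data": {"series": [[0,0.039,0,0,1],[0,0.028,-0.045,0,1],[0,0,0,0,1],[0,0,0,0,1],[0,0,0,0,1]]}}

```text
time: 42.9
position: [0.6333, 0.3274, 0.1108]
tool_rot: [0.001, 0.712, 0.702, 0.001]
wrist_force: [-0.6, 0.5, -0.6]
finger_gap: 0.0851
```

```bash
python3 look.py t11; python3 wl.py w12 green
```

```text
t 42.9 pos [0.6333 0.3274 0.1108] jaw -0.82 gap 0.0851
blue [348. 175.] [ 0.6203 -0.1757] -2.1 [51. 28.]
blue [330. 175.] [ 0.6216 -0.1312] -2.0 [51. 31.]
blue [313. 174.] [ 0.6267 -0.0881] -1.8 [49. 31.]
blue [295. 174.] [ 0.6281 -0.0423] -1.7 [49. 31.]
green [151. 232.] [0.4818 0.328 ] 6.4 [144.  18.]
green [151. 176.] [0.6326 0.3259] -0.7 [52. 26.]
pos [0.6336 0.3273 0.1114] jaw -0.85
(233, 206, 93, 58) rect(mm) ((633.3235473632812, 330.45611572265625), (57.59211349487305, 37.474334716796875), 2.808506727218628)
(234, 182, 89, 25) rect(mm) ((632.2308349609375, 358.2381896972656), (54.606712341308594, 12.909916877746582), 2.7941014766693115)
(0, 0, 181, 246) rect(mm) ((506.56353759765625, 396.5729064941406), (122.95875549316406, 127.78170776367188), 6.044196128845215)
```

View pics/t11.png

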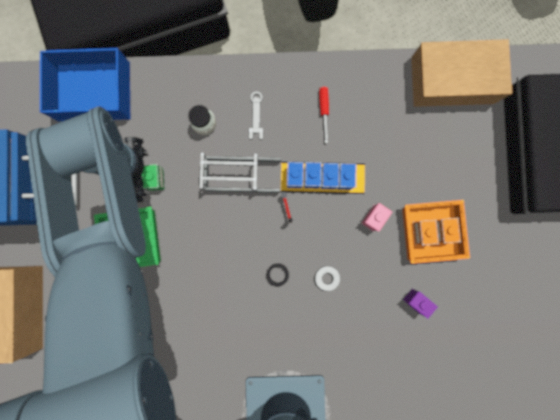

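View pics/w12.png

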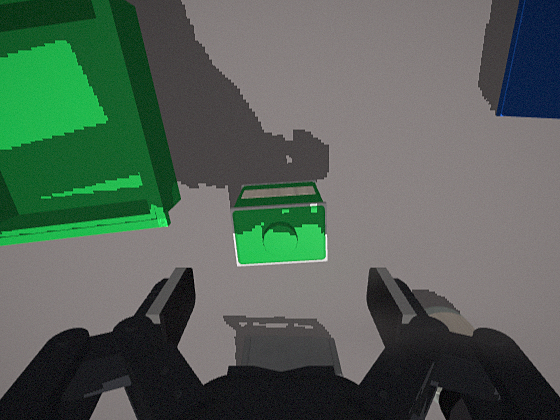

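{"op": "move_arm", "data": {"series": [[0,0.003,-0.02,3.6,1],[0,0,-0.03,0,1],[0,0,-0.03,0,1],[0,0,-0.001,0,1],[0,0,0,0,1],[0,0,0,0,0],[0,0,0,0,0],[0,0,0,0,0],[0,0,0,0,0],[0,0,0,0,0]]}}

```text
time: 44.0
position: [0.634, 0.3315, 0.0315]
tool_rot: [0.001, 0.69, 0.724, 0.002]
wrist_force: [-0.3, -0.7, 6.8]
finger_gap: 0.0598
```

{"op": "move_arm", "data": {"series": [[0,0,0.04,0,0],[0,0,0.04,0,0],[0,0,0.03,3.3,0],[-0.032,0.0129,0,0,0],[-0.032,0.0129,0,0,0],[-0.032,0.0129,0,0,0],[-0.032,0.0129,0,0,0],[-0.0323,0.0127,0,0,0],[0,0,0,0,0],[0,0,0,0,0]]}}

```text
time: 45.0
position: [0.4715, 0.3959, 0.1393]
tool_rot: [0.0, 0.668, 0.744, 0.0]
wrist_force: [0.7, -0.6, -2.7]
finger_gap: 0.0598
```

{"op": "move_arm", "data": {"series": [[0,0,-0.03,0,0],[0,0,-0.03,0,0],[0,0,-0.025,0,0],[0,0,0,0,0],[0,0,0,0,0],[0,0,0,0,0]]}}

```text
time: 45.6
position: [0.4739, 0.3958, 0.0555]
tool_rot: [0.001, 0.669, 0.744, 0.002]
wrist_force: [-0.2, -0.3, -2.1]
finger_gap: 0.0599
```

```bash
python3 wl.py w13 green
```

```text
pos [0.4739 0.3958 0.0555] jaw 6.08
(205, 285, 152, 79) rect(mm) ((475.9532775878906, 375.3934020996094), (71.25789642333984, 46.59742736816406), 6.038501739501953)
(108, 116, 344, 204) rect(mm) ((470.385498046875, 426.80316162109375), (133.41427612304688, 94.58349609375), 6.122194290161133)
```

View pics/w13.png

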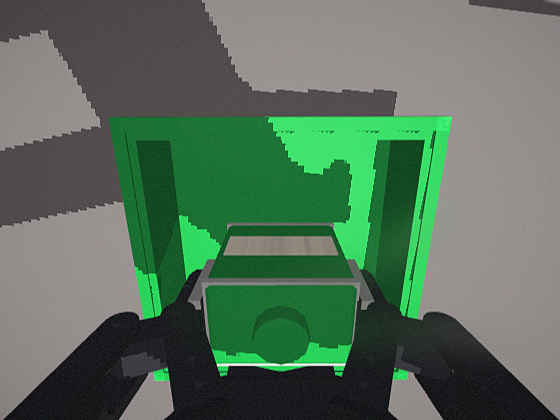

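{"op": "move_arm", "data": {"series": [[0,0,-0.009,0,0],[0,0,-0.009,0,0],[0,0,0,0,0],[0,0,0,0,0],[0,0,0,0,0.85],[0,0,0,0,0.85],[0,0,0,0,0.85],[0,0,0,0,0.85],[0,0,0.04,0,0.85],[0,0,0.04,0,0.85]]}}

```text
time: 46.65
position: [0.471, 0.3947, 0.1151]
tool_rot: [-0.001, 0.668, 0.744, -0.002]
wrist_force: [0.5, -0.7, 1.3]
finger_gap: 0.0725
```

{"op": "move_arm", "data": {"series": [[0,0,0.045,0,0.3],[0,0,0.02,-4.6,0.3],[0.0085,-0.0371,0,-4.6,0.3],[0.0085,-0.0371,0,0,0.3],[0.0085,-0.0371,0,0,0.3],[0.0085,-0.0371,0,0,0.3],[0.0085,-0.0371,0,0,0.3],[0.0085,-0.0371,0,0,0.3],[0.0085,-0.0371,0,0,0.3],[0.0085,-0.0371,0,0,0.3]]}}

```text
time: 47.65
position: [0.5401, 0.0971, 0.1809]
tool_rot: [0.0, 0.726, 0.688, 0.0]
wrist_force: [0.5, -0.2, 0.3]
finger_gap: 0.0255
```

{"op": "move_arm", "data": {"series": [[0.0085,-0.0371,0,0,0.3],[0.0085,-0.0371,0,0,0.3],[0.0085,-0.0371,0,0,0.3],[0.0085,-0.0371,0,0,0.3],[0.0085,-0.0371,0,0,0.3],[0.0085,-0.0371,0,0,0.3],[0.0085,-0.0371,0,0,0.3],[0.0085,-0.0371,0,0,0.3],[0.0081,-0.0364,0,0,0.3],[0,0,0,0,0.3]]}}

```text
time: 48.65
position: [0.6165, -0.2398, 0.1802]
tool_rot: [0.001, 0.727, 0.686, -0.001]
wrist_force: [0.3, 1.0, 1.0]
finger_gap: 0.0255
```

```bash
python3 look.py t12; python3 wl.py w14 blue
```

```text
t 48.65 pos [ 0.6165 -0.2398  0.1802] jaw -3.33 gap 0.0255
blue [348. 175.] [ 0.6191 -0.1756] -2.1 [54. 28.]
blue [330. 175.] [ 0.6216 -0.1312] -2.0 [51. 31.]
blue [313. 174.] [ 0.6267 -0.0881] -1.8 [49. 31.]
blue [295. 174.] [ 0.6281 -0.0423] -1.7 [49. 31.]
orange [456. 246.] [ 0.4487 -0.4585] -26.1 [137.  59.]
orange [414. 214.] [ 0.5104 -0.3484] 3.2 [62. 59.]
pos [ 0.616  -0.2371  0.1801] jaw -3.28
(245, 110, 74, 48) rect(mm) ((620.125732421875, -176.6924285888672), (36.45032501220703, 57.58108901977539), 86.6652603149414)
(243, 47, 78, 54) rect(mm) ((622.7684936523438, -133.0133819580078), (36.44158935546875, 57.525028228759766), 86.66429901123047)
(242, 0, 83, 35) rect(mm) ((625.9102172851562, -96.0315933227539), (20.993181228637695, 57.55699920654297), 86.66324615478516)
```

View pics/t12.png

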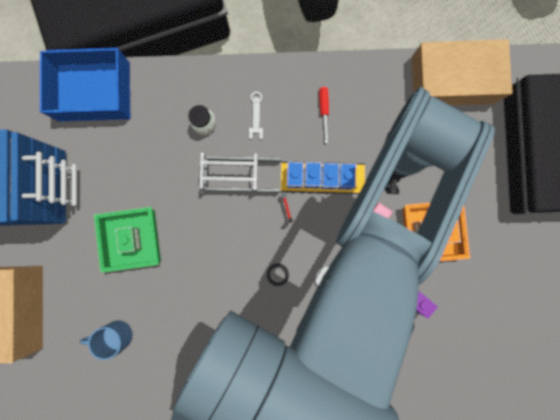

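View pics/w14.png

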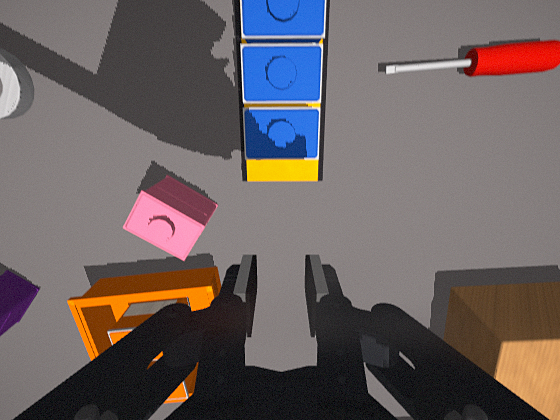

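```bash
python3 - <<'E'
from h import *
C=cal('wrist')
for u in ((217,208),(188,260),(123,224)): print(plane(C,u,.064))
print(plane(C,(218,268),.049))
s=observe();print(s['position'],jaw(s),s['joint_positions'].round(2))
E
```

```text
[ 0.56098899 -0.23367965  0.064     ]
[ 0.52826862 -0.2821493   0.064     ]
[ 0.47677583 -0.24376462  0.064     ]
[ 0.55066651 -0.30035824  0.049     ]
[ 0.61581864 -0.23528872  0.18018786] -3.190956477799627 [-0.53  0.5   1.34  0.    1.31 -0.48]
```

{"op": "move_arm", "data": {"series": [[0.0024,0.0173,-0.03,0,0.3],[0,0,-0.04,0,0.3],[0,0,-0.03,0,0.3],[0,0,0,0,0.3],[0,0,0,0,0.3],[0,0,0,0,0.3]]}}

```text
time: 49.35
position: [0.6199, -0.2174, 0.0832]
tool_rot: [0.002, 0.726, 0.688, 0.001]
wrist_force: [-0.1, -0.0, 0.1]
finger_gap: 0.0255
```

{"op": "move_arm", "data": {"series": [[-0.001,0,-0.03,0,0.3],[0,0,-0.025,0,0.3],[0,0,0,0,0.3],[0,0,0,0,0.3],[0,0,0,0,0.3]]}}

```text
time: 49.85
position: [0.6191, -0.2181, 0.0283]
tool_rot: [0.002, 0.726, 0.688, 0.001]
wrist_force: [-0.1, 0.6, 0.3]
finger_gap: 0.0257
```

```bash
python3 - <<'E'
from h import *
s=observe(); print(s['position'],jaw(s),s['wrist_force'])
im=optics.capture('side'); cv2.imwrite('pics/s3.png',cv2.resize(im[180:360,200:420],None,fx=3.3,fy=3.3,interpolation=cv2.INTER_CUBIC)[:,:,::-1])
im=optics.capture('wrist'); cv2.imwrite('pics/w15.png',im[:,:,::-1])
E
```

```text
[ 0.61914927 -0.21811694  0.02831556] -3.0830612969962323 [-0.08147785  0.56957649  0.32350873]
```

View pics/s3.png

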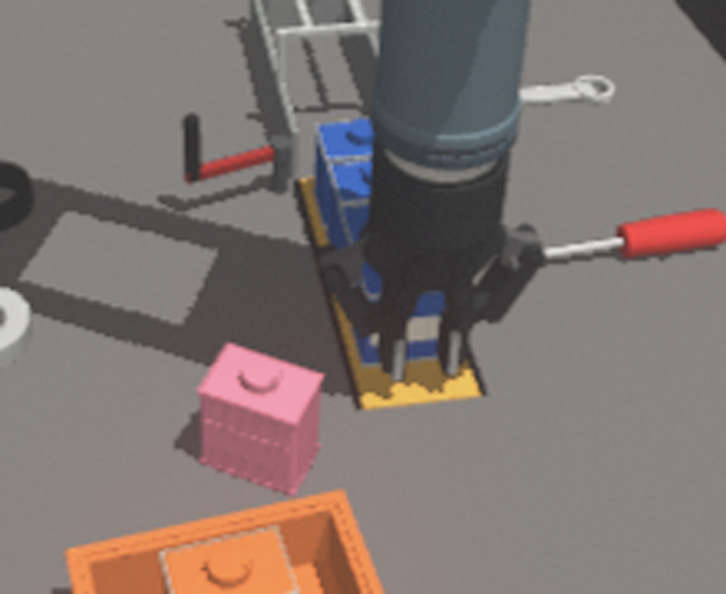

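View pics/w15.png

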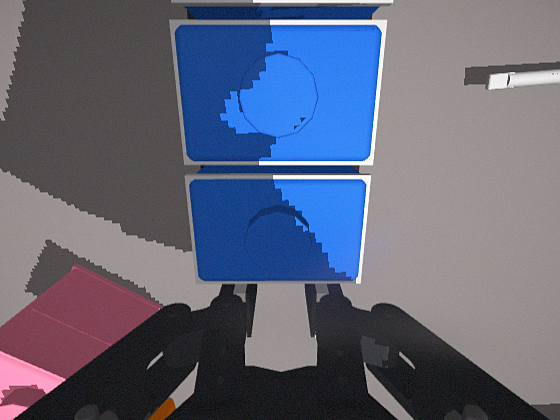

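{"op": "move_arm", "data": {"series": [[0.0003,0.005,0,0,0.3],[0.0003,0.005,0,0,0.3],[0.0003,0.005,0,0,0.3],[0.0003,0.005,0,0,0.3],[0.0003,0.005,0,0,0.3],[0.0002,0.005,0,0,0.3],[0.0003,0.005,0,0,0.3],[0.0003,0.005,0,0,0.3],[0.0003,0.005,0,0,0.3],[0.0002,0.005,0,0,0.3]]}}

```text
time: 50.95
position: [0.6208, -0.1683, 0.0262]
tool_rot: [0.001, 0.726, 0.688, -0.0]
wrist_force: [-0.1, -6.3, 1.1]
finger_gap: 0.0257
```

```bash
python3 wl.py w16 blue; python3 -c "
from h import *
s=observe();print(s['wrist_force'],s['time'])"
```

```text
pos [ 0.6208 -0.1683  0.0262] jaw -3.09
(193, 203, 176, 102) rect(mm) ((622.6127319335938, -135.10845947265625), (38.74014663696289, 58.4293098449707), 86.82716369628906)
(181, 69, 202, 130) rect(mm) ((625.072509765625, -95.17707061767578), (37.92587661743164, 58.561153411865234), 86.86477661132812)
(176, 0, 221, 60) rect(mm) ((627.747314453125, -66.74488830566406), (14.070304870605469, 58.6299934387207), 86.88054656982422)
[ 0.31527206 -5.37209417  1.86122089] 51.0
```

View pics/w16.png

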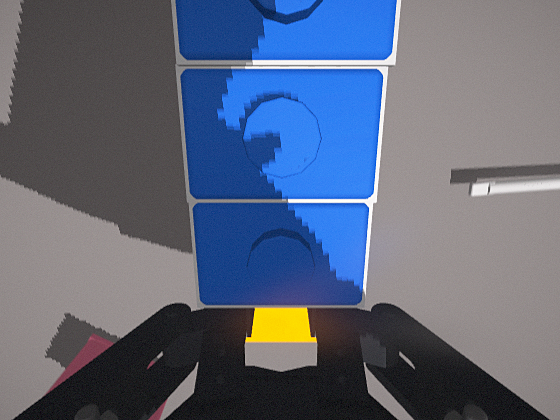

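{"op": "move_arm", "data": {"series": [[0.0004,0.008,0,0,0.3],[0.0004,0.008,0,0,0.3],[0.0004,0.008,0,0,0.3],[0.0005,0.008,0,0,0.3],[0.0005,0.008,0,0,0.3],[0.0004,0.008,0,0,0.3],[0.0004,0.008,0,0,0.3],[0.0004,0.008,0,0,0.3],[0.0005,0.008,0,0,0.3],[0.0005,0.008,0,0,0.3]]}}

```text
time: 52.0
position: [0.6251, -0.0881, 0.0262]
tool_rot: [0.001, 0.726, 0.688, -0.0]
wrist_force: [-0.0, -7.3, 2.6]
finger_gap: 0.0255
```

```bash
python3 wl.py w17 blue; python3 look.py t13
```

```text
pos [ 0.6251 -0.0881  0.0262] jaw -3.08
(193, 203, 176, 102) rect(mm) ((626.8685913085938, -54.949546813964844), (38.72169876098633, 58.450042724609375), 86.8358383178711)
(180, 69, 203, 130) rect(mm) ((629.3471069335938, -15.028825759887695), (37.91780471801758, 58.55363464355469), 86.86457061767578)
(176, 0, 221, 60) rect(mm) ((632.0206909179688, 13.400718688964844), (14.06989860534668, 58.62967300415039), 86.87661743164062)
t 52.05 pos [ 0.625  -0.0865  0.0261] jaw -3.06 gap 0.0258
blue [268. 173.] [0.6314 0.0266] -1.7 [51. 31.]
```

View pics/t13.png

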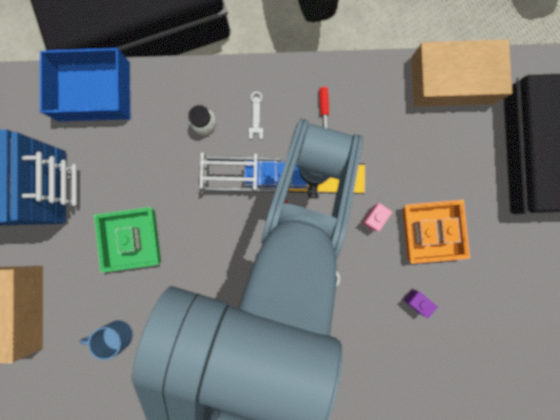

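View pics/w17.png

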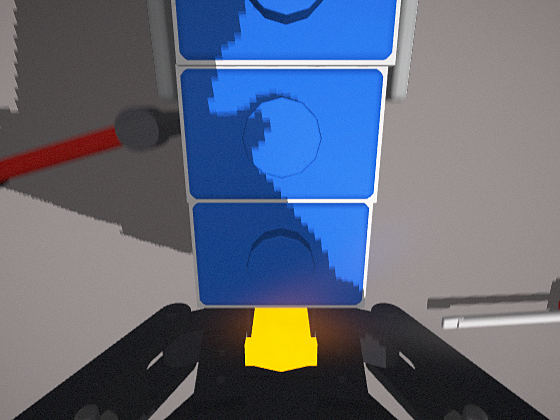

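{"op": "move_arm", "data": {"series": [[0.0004,0.008,0,0,0.3],[0.0004,0.008,0,0,0.3],[0.0004,0.008,0,0,0.3],[0.0005,0.008,0,0,0.3],[0.0005,0.008,0,0,0.3]]}}

```text
time: 52.6
position: [0.6271, -0.0483, 0.026]
tool_rot: [0.001, 0.726, 0.688, -0.0]
wrist_force: [-0.6, -6.4, 2.8]
finger_gap: 0.0257
```

```bash
python3 - <<'E'
from h import *
s=observe(); print(s['position'],s['wrist_force'],s['moment'])
im=optics.capture('side'); cv2.imwrite('pics/s4.png',cv2.resize(im[140:300,200:420],None,fx=3.5,fy=3.5,interpolation=cv2.INTER_CUBIC)[:,:,::-1])
E
```

```text
[ 0.62711548 -0.04825907  0.02597681] [-0.63718447 -6.38311671  2.783512  ] [-0.85240347  0.05572061  0.00317341]
```

View pics/s4.png

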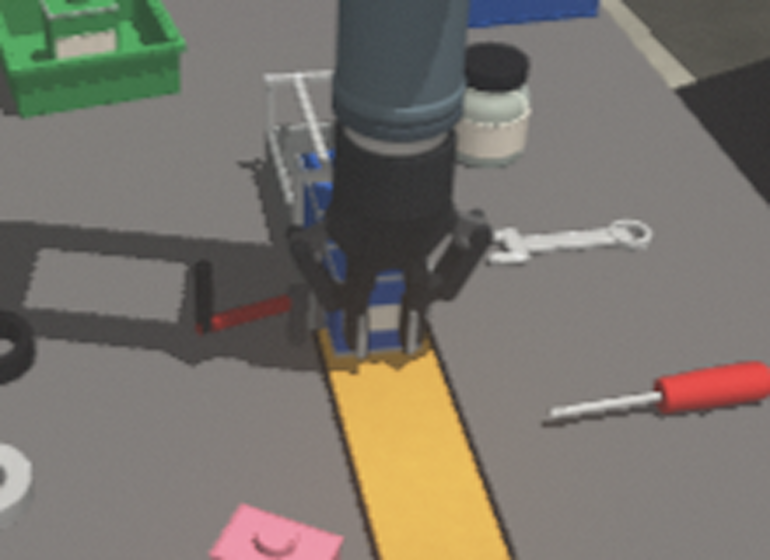

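{"op": "move_arm", "data": {"series": [[0.0004,0.008,0,0,0.3],[0.0004,0.008,0,0,0.3],[0.0004,0.008,0,0,0.3],[0.0005,0.008,0,0,0.3],[0.0005,0.007,0,0,0.3],[0.0003,0.005,0,0,0.3],[0,0,0,0,0.3]]}}

```text
time: 53.35
position: [0.6294, -0.0033, 0.0258]
tool_rot: [0.0, 0.726, 0.688, -0.0]
wrist_force: [0.5, -3.5, 1.0]
finger_gap: 0.0258
```

```bash
python3 wl.py w18 blue; python3 look.py t14; python3 -c "
from h import *
s=observe();print(s['wrist_force'],s['time'])"
```

```text
pos [ 0.6294 -0.0033  0.0258] jaw -3.06
(193, 215, 176, 90) rect(mm) ((631.251708984375, 27.94930648803711), (34.42189025878906, 58.333953857421875), 86.87396240234375)
(207, 69, 154, 115) rect(mm) ((634.5042114257812, 72.21450805664062), (32.84935760498047, 43.10544204711914), 86.8781509399414)
(203, 0, 164, 60) rect(mm) ((635.9205322265625, 98.1563949584961), (14.035592079162598, 43.10938262939453), 86.87847137451172)
t 53.4 pos [ 0.6294 -0.0034  0.0258] jaw -3.07 gap 0.0256
[ 0.23605245 -3.61355977  1.49327365] 53.45
```

View pics/w18.png

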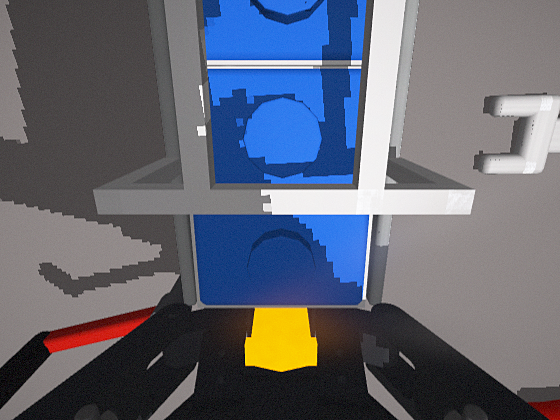

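{"op": "move_arm", "data": {"series": [[-0.0005,-0.01,0,0,0.3],[-0.001,-0.02,0,0,0.3],[-0.001,-0.03,0,0,0.3],[0,0,0.04,0,0.3],[0,0,0.04,0,0.3],[-0.02,-0.02,0.04,0,0.3],[-0.03,-0.02,0.02,0,0.7],[-0.03,-0.02,0,0,0.7],[-0.02,-0.02,0,0,0.7],[0,0,0,0,0.7]]}}

```text
time: 54.45
position: [0.5243, -0.145, 0.1657]
tool_rot: [-0.001, 0.727, 0.687, -0.0]
wrist_force: [-0.2, 0.8, 1.3]
finger_gap: 0.0599
```

{"op": "move_arm", "data": {"series": [[0,0,0,0,0.7],[0,0,0,0,0.7]]}}

```text
time: 54.65
position: [0.5274, -0.1429, 0.1655]
tool_rot: [-0.0, 0.726, 0.688, 0.0]
wrist_force: [-0.1, 0.1, -0.0]
finger_gap: 0.0597
```

```bash
python3 - <<'E'
from h import *
C=cal('wrist'); np.save('w19.npy',C[1]); print(observe()['position'],jaw())
im=optics.capture('wrist'); cv2.imwrite('pics/w19.png',im[:,:,::-1])
im=optics.capture('top'); cv2.imwrite('pics/t15.png',im[:,:,::-1]); cv2.imwrite('pics/t15z.png',cv2.resize(im[140:240,190:310],None,fx=6,fy=6,interpolation=cv2.INTER_CUBIC)[:,:,::-1])
E
```

```text
[ 0.52739073 -0.14288695  0.16553722] -3.081729347125436
```

View pics/w19.png

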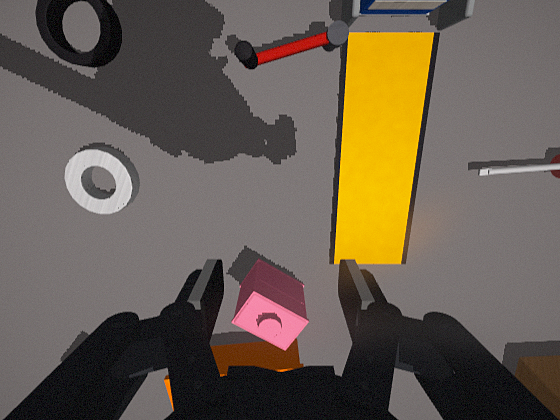

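View pics/t15z.png

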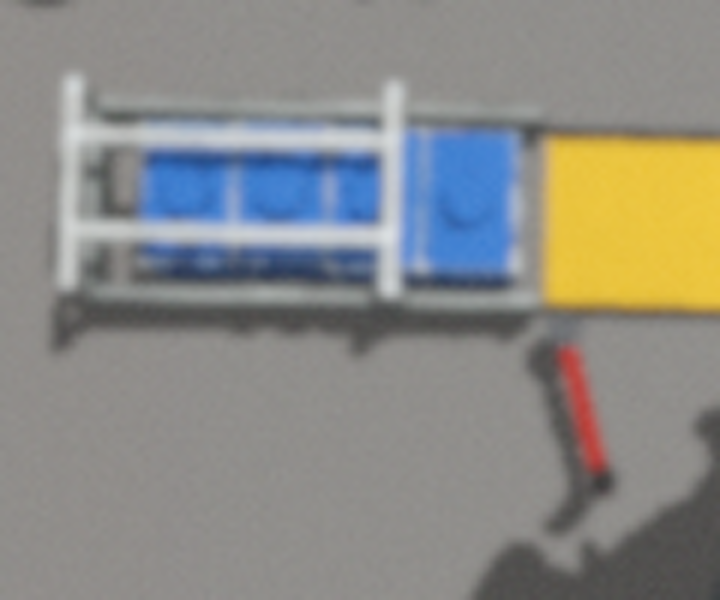

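```bash
python3 - <<'E'
from h import *
im=cv2.imread('pics/w19.png'); cv2.imwrite('pics/w19z.png',cv2.resize(im[10:90,215:365],None,fx=5,fy=5,interpolation=cv2.INTER_CUBIC))
im=cv2.imread('pics/t15.png'); cv2.imwrite('pics/t15y.png',cv2.resize(im[185:230,270:305],None,fx=12,fy=12,interpolation=cv2.INTER_CUBIC))
E
```

```text
(no output)
```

View pics/w19z.png

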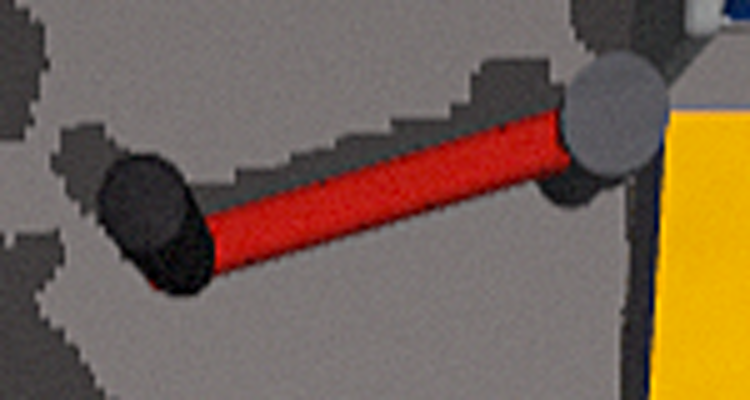

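View pics/t15y.png

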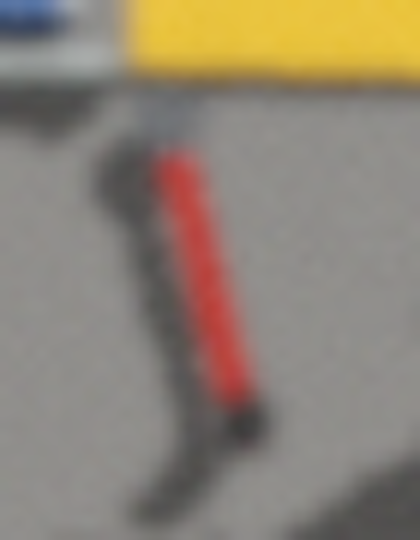

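```bash
python3 - <<'E'
from h import *
K,_=cal('wrist'); C=(K,np.load('w19.npy')); T=cal('top')
pin=plane(C,(337.4,32.2),.044); peg=plane(C,(243.4,50.2),.086); print('wrist',pin,peg)
print('tri peg',tri(C,(243.4,50.2),T,(290.2,220.2)),'tri pin',tri(C,(337.4,32.2),T,(284.0,194.8)))
print('top',plane(T,(284.0,194.8),.044),plane(T,(290.2,220.2),.086))
M=np.array([.63035,-.0043]);a=np.radians(86.87);ey=np.array([np.cos(a),np.sin(a)]);ex=np.array([ey[1],-ey[0]])
pn=M-.053*ex-.010*ey; print('pin from lane',pn)
for c in (pin[:2],pn):
    d=peg[:2]-c; print('r',np.hypot(*d),'ang world',np.degrees(np.arctan2(d[1],d[0])))
E
```

```text
wrist [ 0.57653027 -0.01210149  0.044     ] [ 0.51059297 -0.02686651  0.086     ]
tri peg (array([ 0.5093992 , -0.02595266,  0.07832883]), np.float64(0.0010435363088882768)) tri pin (array([ 0.57591773, -0.01277636,  0.04750857]), np.float64(1.4131679432867412e-05))
top [ 0.57624156 -0.01279872  0.044     ] [ 0.50874439 -0.02612247  0.086     ]
pin from lane [ 0.57688305 -0.0113912 ]
r 0.0675702042262291 ang world -167.37824494889244
r 0.06807245651204208 ang world -166.85972256319573
```

{"op": "move_arm", "data": {"series": [[-0.006,0.039,0,0,0.5],[-0.006,0.039,0,0,0.5],[-0.005,0.0383,-0.03,0,0.5],[0,0,-0.02,0,0.5],[0,0,0,0,0.5],[0,0,0,0,0.5],[0,0,0,0,0.5]]}}

```text
time: 55.45
position: [0.5113, -0.0276, 0.1168]
tool_rot: [0.001, 0.726, 0.688, 0.001]
wrist_force: [-0.6, -0.4, 0.4]
finger_gap: 0.0426
```

```bash
python3 - <<'E'
from h import *
C=cal('wrist');s=observe(); print(s['position'],jaw())
im=optics.capture('wrist'); cv2.imwrite('pics/w20.png',im[:,:,::-1])
P=np.array([.5767,-.0117]); th=np.radians(np.linspace(-167.2,-2.6,17))
X=P+.068*np.c_[np.cos(th),np.sin(th)]; 
R=np.round(np.diff(np.round(X,4),axis=0),4); print(R.tolist(),X[-1])
E
```

```text
[ 0.51125975 -0.02763108  0.1167899 ] -3.1065943231694
[[0.0037, -0.0116], [0.0058, -0.0107], [0.0076, -0.0095], [0.0092, -0.0081], [0.0104, -0.0062], [0.0115, -0.0043], [0.012, -0.0022], [0.0121, 0.0], [0.012, 0.0021], [0.0115, 0.0043], [0.0104, 0.0063], [0.0092, 0.008], [0.0076, 0.0095], [0.0058, 0.0107], [0.0038, 0.0116], [0.0016, 0.0121]] [ 0.64463    -0.01478468]
```

View pics/w20.png

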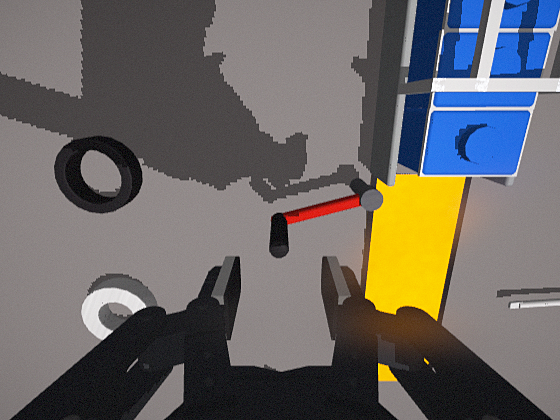

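{"op": "move_arm", "data": {"series": [[-0.0008,0.001,-0.026,0,0.5],[0,0,-0.026,0,0.5],[0,0,0,0,0.5],[0,0,0,0,0],[0,0,0,0,0],[0,0,0,0,0],[0,0,0,0,0]], "squeeze": 40}}

```text
time: 56.2
position: [0.5101, -0.0265, 0.0653]
tool_rot: [0.001, 0.726, 0.688, 0.001]
wrist_force: [-1.0, -1.2, 6.7]
finger_gap: 0.0106
```

{"op": "move_arm", "data": {"series": [[0.0037,-0.0116,0,0,0],[0.0058,-0.0107,0,0,0],[0.0076,-0.0095,0,0,0],[0.0092,-0.0081,0,0,0],[0.0104,-0.0062,0,0,0],[0.0115,-0.0043,0,0,0],[0.012,-0.0022,0,0,0],[0.0121,0,0,0,0]]}}

```text
time: 57.0
position: [0.5818, -0.08, 0.0651]
tool_rot: [0.001, 0.726, 0.688, -0.0]
wrist_force: [-4.2, -8.4, 6.6]
finger_gap: 0.011
```

```bash
python3 - <<'E'
from h import *
s=observe(); print(s['position'],jaw(),s['wrist_force'],s['finger_gap'])
im=optics.capture('side'); cv2.imwrite('pics/s5.png',cv2.resize(im[140:300,200:420],None,fx=3.5,fy=3.5,interpolation=cv2.INTER_CUBIC)[:,:,::-1])
E
```

```text
[ 0.58183093 -0.07995744  0.06510026] -3.0867539338185006 [-4.23299586 -8.36212183  6.59850348] 0.01102289807337243
```

View pics/s5.png

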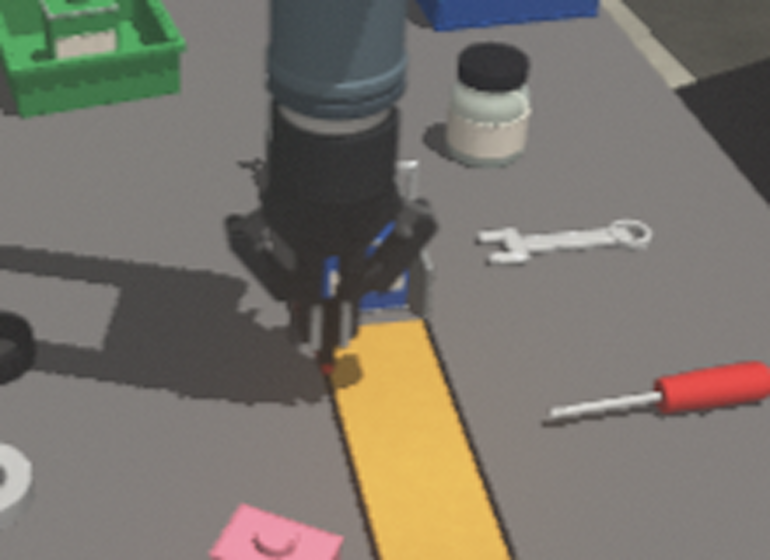

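{"op": "move_arm", "data": {"series": [[0.012,0.0021,0,0,0],[0.0115,0.0043,0,0,0],[0.0104,0.0063,0,0,0],[0.0092,0.008,0,0,0],[0.0076,0.0095,0,0,0],[0.0058,0.0107,0,0,0],[0.0038,0.0116,0,0,0],[0.0016,0.0121,0,0,0],[0,0,0,0,0]]}}

```text
time: 57.95
position: [0.6447, -0.0127, 0.0649]
tool_rot: [0.001, 0.725, 0.688, 0.001]
wrist_force: [1.9, -0.4, 5.5]
finger_gap: 0.0105
```

```bash
python3 - <<'E'
from h import *
s=observe(); print(s['position'],jaw(),s['wrist_force'],s['finger_gap'])
im=optics.capture('side'); cv2.imwrite('pics/s6.png',cv2.resize(im[140:300,200:420],None,fx=3.5,fy=3.5,interpolation=cv2.INTER_CUBIC)[:,:,::-1])
im=optics.capture('wrist'); cv2.imwrite('pics/w21.png',im[:,:,::-1])
E
```

```text
[ 0.64466756 -0.01274066  0.06485765] -2.9792420387816074 [ 1.85611772 -0.39675466  5.49072652] 0.010467916640035133
```

View pics/s6.png

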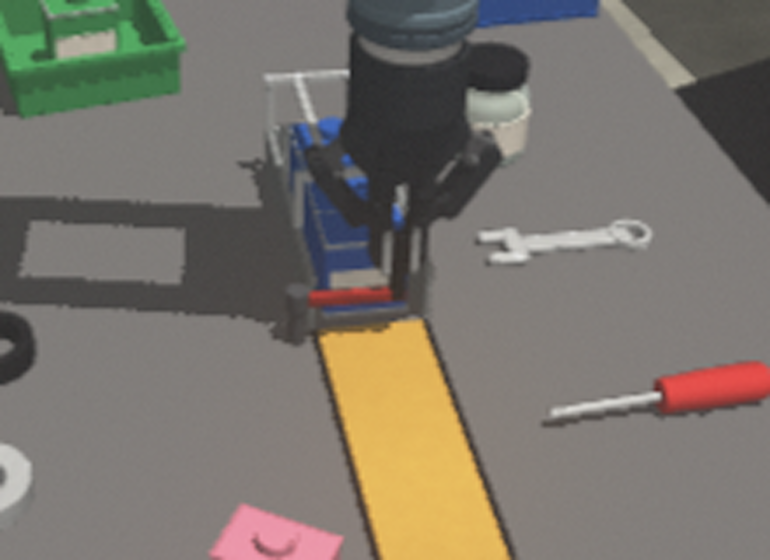

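View pics/w21.png

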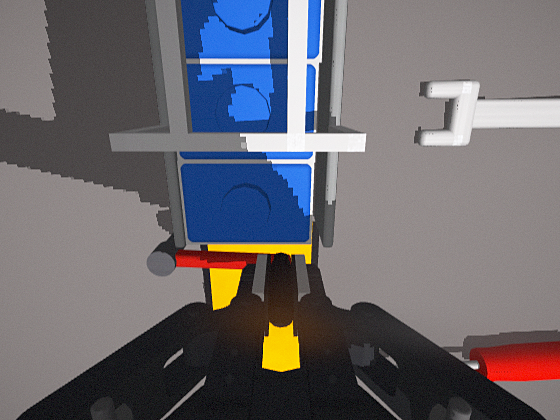

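{"op": "move_arm", "data": {"series": [[0,0,0,0,0.4],[0,0,0,0,0.4],[0,0,0,0,0.4],[0,0,0.03,0,0.4],[0,0,0.04,0,0.4],[0,0,0.04,0,0.4],[-0.02,-0.035,0.01,0,0.4],[-0.02,-0.035,0.01,0,0.4],[-0.03,-0.03,0.01,0,0.4],[-0.03,-0.03,0.01,0,0.4]]}}

```text
time: 59.05
position: [0.542, -0.1449, 0.2136]
tool_rot: [-0.0, 0.726, 0.688, -0.0]
wrist_force: [-0.4, -0.4, 1.0]
finger_gap: 0.0344
```

{"op": "move_arm", "data": {"series": [[-0.03,-0.03,0,0,0.4],[-0.03,-0.03,0,0,0.4],[-0.02,0,0,0,0.4],[0,0,0,0,0.4],[0,0,0,0,0.4],[0,0,0,0,0.4]]}}

```text
time: 59.65
position: [0.4642, -0.2037, 0.2138]
tool_rot: [0.0, 0.726, 0.688, 0.0]
wrist_force: [0.2, -0.6, 0.0]
finger_gap: 0.0341
```

```bash
python3 look.py t16; python3 - <<'E'
from h import *
C=cal('wrist'); np.save('w22.npy',C[1]); im=optics.capture('wrist'); cv2.imwrite('pics/w22.png',im[:,:,::-1])
im=optics.capture('side'); cv2.imwrite('pics/s7.png',im[:,:,::-1])
im=cv2.imread('pics/t16.png'); cv2.imwrite('pics/t16z.png',cv2.resize(im[140:240,190:310],None,fx=6,fy=6,interpolation=cv2.INTER_CUBIC))
E
```

```text
t 59.65 pos [ 0.4642 -0.2037  0.2138] jaw -3.05 gap 0.0341
blue [268. 173.] [0.6315 0.0278] -1.6 [51. 28.]
```

View pics/t16z.png

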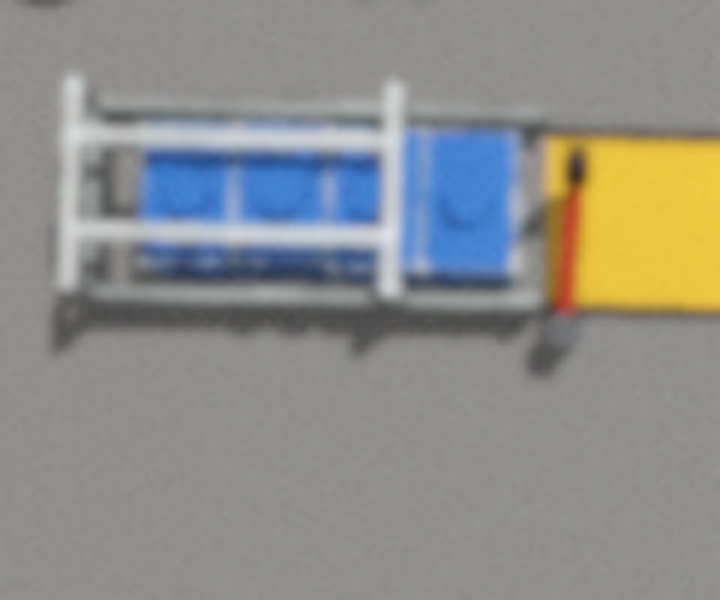

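View pics/w22.png

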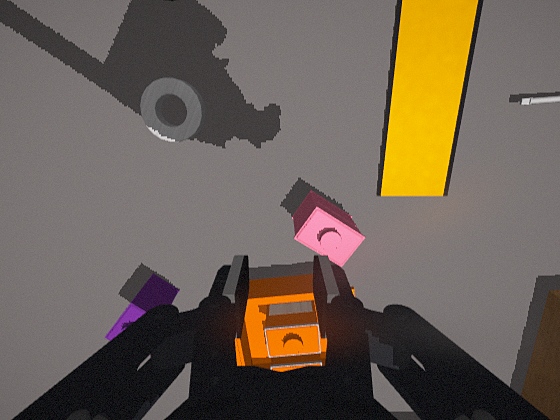

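View pics/s7.png

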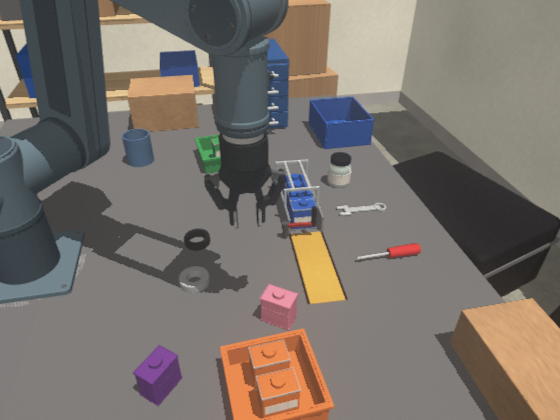

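View pics/t16.png

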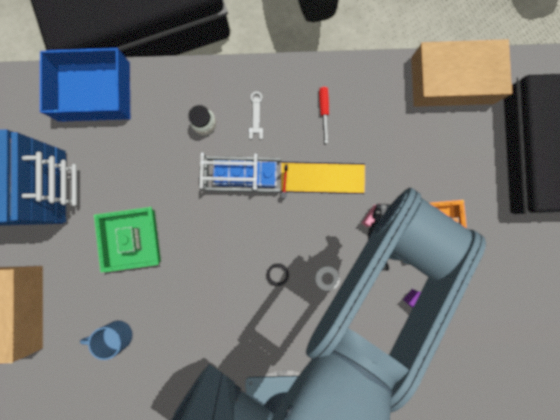

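```bash
python3 - <<'E'
from h import *
im=cv2.imread('pics/t16.png'); cv2.imwrite('pics/t16y.png',cv2.resize(im[150:205,270:300],None,fx=10,fy=10,interpolation=cv2.INTER_CUBIC))
T=cal('top')
# red bar axis at z=.041
rgb=im[:,:,::-1].copy(); h=cv2.cvtColor(rgb,cv2.COLOR_RGB2HSV)
m=cv2.inRange(h,(0,130,60),(9,255,255)); m[:,:275]=0; m[:,300:]=0; m[:160]=0; m[205:]=0
ys,xs=np.nonzero(m); P=np.array([plane(T,(x,y),.041)[:2] for x,y in zip(xs,ys)])*1000
l=cv2.fitLine(P.astype(np.float32),cv2.DIST_L2,0,.01,.01).ravel(); print(len(P),np.degrees(np.arctan(l[1]/l[0])),l[2:])
for u in ((285.7,167),(286.0,166.5)):
    peg=plane(T,u,.083)[:2]; d=peg-[.5767,-.0117]; print(peg,np.hypot(*d),np.degrees(np.arctan2(d[1],d[0]))+3.13)
E
```

```text
27 -5.4918795 [607.5777   -14.002651]
[ 0.64248115 -0.01885976] 0.06616964696194029 -3.0817447404892437
[ 0.64372015 -0.01964805] 0.06748979371037864 -3.633229922295137
```

View pics/t16y.png

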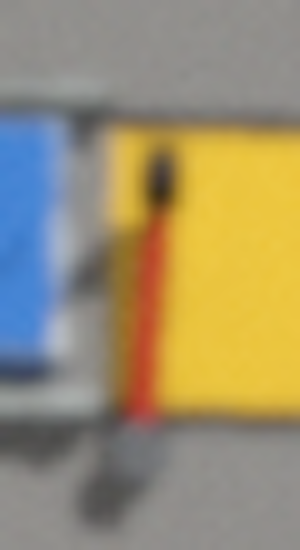

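{"op": "move_arm", "data": {"series": [[0.0298,0.0243,0,0,0],[0.0298,0.0243,0,0,0],[0.0298,0.0243,0,0,0],[0.0298,0.0243,0,0,0],[0.0298,0.0243,0,0,0],[0.03,0.0242,0,0,0],[0,0,-0.04,0,0],[0,0,-0.02,0,0],[0,0,0,0,0],[0,0,0,0,0]]}}

```text
time: 60.8
position: [0.6427, -0.0578, 0.1537]
tool_rot: [-0.0, 0.726, 0.688, -0.0]
wrist_force: [0.2, -0.5, -0.2]
finger_gap: -0.0001
```

```bash
python3 - <<'E'
from h import *
print(observe()['position'])
C=cal('wrist'); np.save('w23.npy',C[1]); im=optics.capture('wrist'); cv2.imwrite('pics/w23.png',im[:,:,::-1])
E
```

```text
[ 0.64265112 -0.05779231  0.15369202]
```

View pics/w23.png

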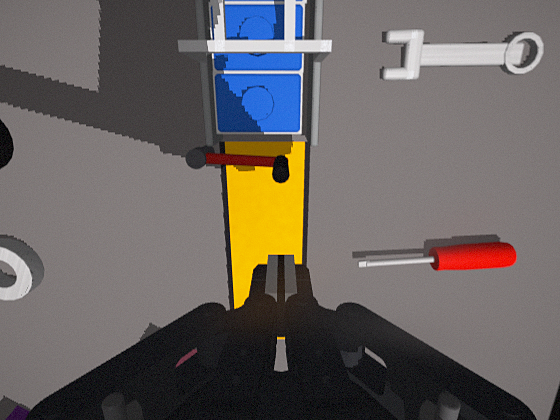

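```bash
cat > bar.py <<'E'
from h import *
import sys
n=sys.argv[1]
K,_=cal('wrist'); C=(K,np.load(n+'.npy')); im=cv2.imread(f'pics/{n}.png'); h=cv2.cvtColor(im,cv2.COLOR_BGR2HSV)
m=cv2.inRange(h,(0,150,50),(6,255,255))|cv2.inRange(h,(174,150,50),(180,255,255)); m[230:]=0; m[:,340:]=0; m[:110]=0
ys,xs=np.nonzero(m); P=np.array([plane(C,(x,y),.041)[:2] for x,y in zip(xs,ys)])*1000
l=cv2.fitLine(P.astype(np.float32),cv2.DIST_L2,0,.01,.01).ravel(); print(len(P),'bar angle off closed',np.degrees(np.arctan(l[1]/l[0]))+3.13,P.min(0),P.max(0))
m=mask(im[:,:,::-1].copy(),'yellow'); c=max(cv2.findContours(m,cv2.RETR_EXTERNAL,cv2.CHAIN_APPROX_NONE)[0],key=cv2.contourArea)
cv2.imwrite(f'pics/{n}z.png',cv2.resize(im[130:190,180:310],None,fx=6,fy=6,interpolation=cv2.INTER_CUBIC))
E
python3 bar.py w23
```

```text
674 bar angle off closed -2.8250756 [584.47703037 -21.87051054] [650.04917121  -8.54306251]
```

View pics/w23z.png

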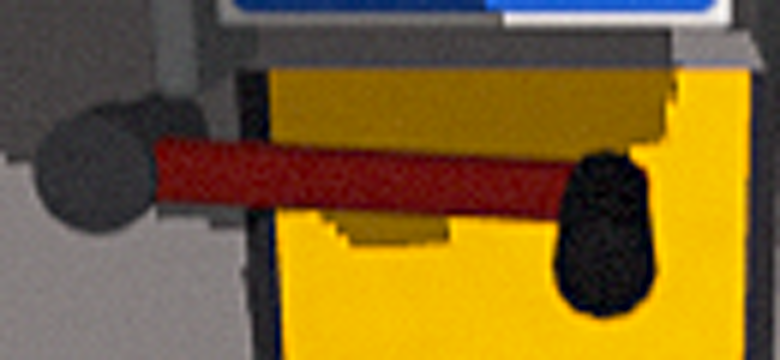

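{"op": "move_arm", "data": {"series": [[0.001,0,-0.03,0,0],[0,0,-0.03,0,0],[0,0,-0.0287,0,0],[0,0,0,0,0],[0,0,0,0,0],[0,0.01,0,0,0],[0,0.008,0,0,0],[0,0,0,0,0],[0,0,0,0,0]]}}

```text
time: 61.75
position: [0.6438, -0.0397, 0.066]
tool_rot: [0.001, 0.725, 0.688, 0.0]
wrist_force: [-0.4, -0.3, 0.4]
finger_gap: -0.0002
```

{"op": "move_arm", "data": {"series": [[0,0.0015,0,0,0],[0,0.0015,0,0,0],[0,0.0015,0,0,0],[0,0.0015,0,0,0],[0,0,0,0,0]]}}

```text
time: 62.25
position: [0.6433, -0.0342, 0.065]
tool_rot: [-0.0, 0.726, 0.688, -0.0]
wrist_force: [0.3, 0.3, 0.1]
finger_gap: -0.0001
```

```bash
python3 - <<'E'
from h import *
print(observe()['position'],observe()['wrist_force'])
C=cal('wrist'); np.save('w24.npy',C[1]); im=optics.capture('wrist'); cv2.imwrite('pics/w24.png',im[:,:,::-1])
E
```

```text
[ 0.64334086 -0.0341658   0.06498277] [0.34428153 0.31656616 0.12607903]
```

View pics/w24.png

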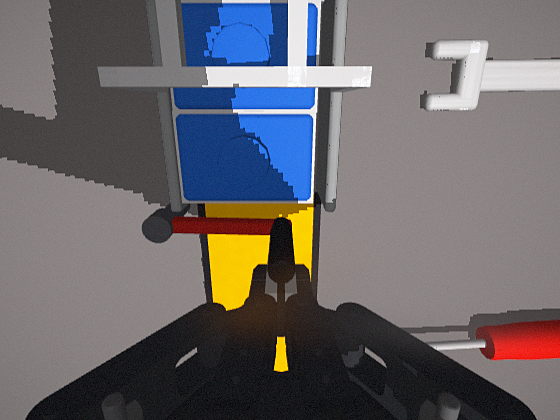

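{"op": "move_arm", "data": {"series": [[0,0.001,0,0,0],[0,0.001,0,0,0],[0,0.001,0,0,0],[0,0.001,0,0,0],[0,0,0,0,0]]}}

```text
time: 62.8
position: [0.6434, -0.0322, 0.0651]
tool_rot: [0.001, 0.726, 0.688, -0.001]
wrist_force: [-0.6, -7.6, -0.9]
finger_gap: 0.0002
```

```bash
python3 - <<'E'
from h import *
print(observe()['position'],observe()['wrist_force'])
C=cal('wrist'); np.save('w25.npy',C[1]); im=optics.capture('wrist'); cv2.imwrite('pics/w25.png',im[:,:,::-1])
E
python3 bar.py w24; python3 bar.py w25
```

```text
[ 0.64344736 -0.03215227  0.06510535] [-0.63197352 -7.62567974 -0.92350249]
1208 bar angle off closed -0.7053571 [584.48779779 -16.38438679] [650.27643932  -5.97640484]
1019 bar angle off closed 0.00825882 [584.70956107 -14.47140097] [650.33820718  -5.69338842]
```

View pics/w25.png

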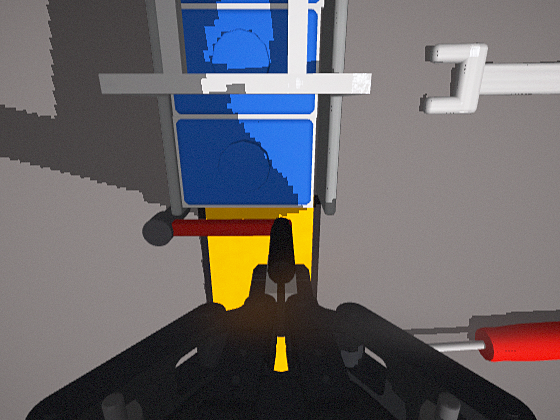

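{"op": "move_arm", "data": {"series": [[0,-0.02,0,0,0],[0,-0.02,0,0,0],[0,0,0.04,0,0],[0,0,0.04,0,0],[-0.02,-0.02,0.02,0,0],[-0.03,-0.02,0.02,0,0],[-0.03,-0.02,0,0,0],[-0.035,0,0,0,0],[-0.035,0,0,0,0],[-0.035,0,0,0,0]]}}

```text
time: 63.85
position: [0.4569, -0.1301, 0.1851]
tool_rot: [-0.0, 0.726, 0.688, 0.0]
wrist_force: [0.1, -0.2, 1.0]
finger_gap: -0.0003
```

{"op": "move_arm", "data": {"series": [[-0.03,0.02,0,0,0],[-0.02,0.03,0,0,0],[0,0.02,0,0,0],[0,0,0,0,0],[0,0,0,0,0],[0,0,0,0,0]]}}

```text
time: 64.45
position: [0.409, -0.061, 0.1852]
tool_rot: [0.0, 0.726, 0.688, 0.0]
wrist_force: [0.1, 0.1, -0.1]
finger_gap: -0.0001
```

```bash
python3 look.py t17; python3 - <<'E'
from h import *
C=cal('wrist'); np.save('w26.npy',C[1]); im=optics.capture('wrist'); cv2.imwrite('pics/w26.png',im[:,:,::-1])
im=optics.capture('side'); cv2.imwrite('pics/s8.png',im[:,:,::-1])
im=cv2.imread('pics/t17.png'); cv2.imwrite('pics/t17z.png',cv2.resize(im[140:220,190:310],None,fx=6,fy=6,interpolation=cv2.INTER_CUBIC))
E
```

```text
t 64.45 pos [ 0.409  -0.061   0.1852] jaw -3.08 gap -0.0001
blue [268. 173.] [0.6314 0.0265] -1.7 [51. 31.]
```

View pics/t17.png

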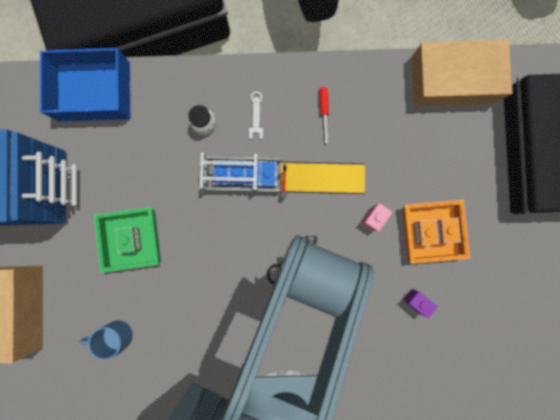

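View pics/t17z.png

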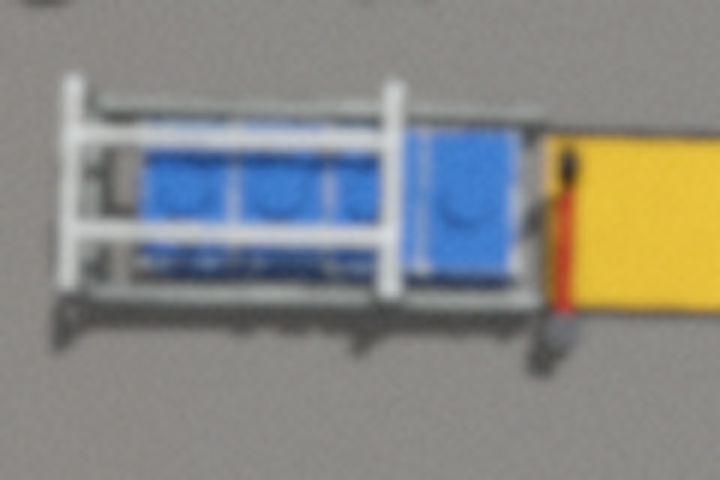

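View pics/s8.png

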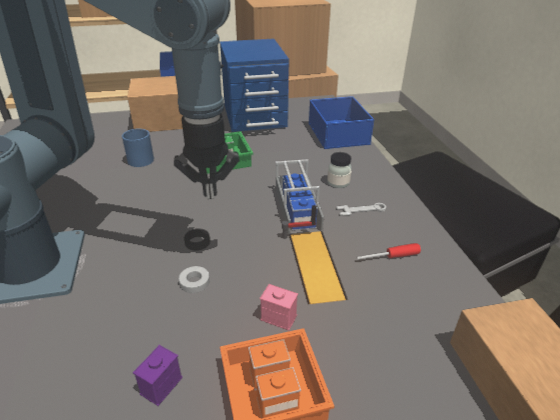

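```bash
python3 -c "
from plant import hand_in
print(hand_in())"
```

```text
the job is handed in; nothing more can be done
None
```

The job is done and handed in at about 64.5 s of the 210 s allowed.

**What was there:** four blue tins, two orange and one green. I left the pink and purple look-alikes alone.

**What I did:**
- **Sorting:** both orange tins stand upright side by side in the orange tote, and the green tin stands upright in the green tote.
- **Blue row:** the four blue tins were stood on the strip, square to the lane. The tin nearest the mouth was then knocked aside and disturbed its neighbour. I regrasped both and set them straight before pushing.
- **Push:** I pushed the row in from behind as one block. On the way in, the two rear tins that could be measured were 40 mm apart and less than 0.1° out of line. The push force was about 5–8 N.
- **Keeper:** I swung the bar round by its peg. It slipped in the pads and stopped about 2.8° short, so I pushed it the rest of the way with shut fingers until it met its stop.

**Last checks:**
- **Lane:** the last tin's rear face is about 11–13 mm inside the mouth (11 mm from the top camera, 13 mm from the gripper position at the end of the push).
- **Keeper:** the bar measured 0.0° off closed while held against its stop. After I backed away, the top picture showed it across the mouth, but I did not measure its angle again.
- **Totes and bystanders:** the sorted tins look upright, and the other things look untouched in the final top and side pictures. I judged this by eye.
- **Disagreement:** the wrist and top cameras differed by 1–2° in tin angle (3.5° for the green tin). I used the closer wrist view for those.

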